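# Put the binding tape away in the screw-cap tub

## Robot

A 7-joint arm with a two-finger parallel gripper is mounted at the origin on the work surface. World frame = base frame: x ahead of the robot, y to its left, z up, the work surface at z = 0. Lengths are in m, angles in rad, forces in N, time in s.
With the tool pointing down it reaches from about 0.425 to 1.025 m from the base axis. Payload 9.4 kg.
Tool frame: the origin (TCP) lies at the very end of the fingers, on their centre line; the grasp point (between the pads) lies 19 mm behind it; z points along the fingers, y is the line along which they close (so a half turn about z gives the same grasp; the last joint's range is limited). The gripper opens to 93 mm and grips with 3 to 60 N. Pads are 15 mm wide; open, the fingers measure 128 mm over their backs; the gripper's body (75 mm by 188 mm) begins 65 mm behind the grasp point.
Start: joints at [-1.226, 0.599, -0.003, 1.599, 0.002, 0.943, -0.08], TCP at [0.297, 0.661, 0.219] pointing down, gripper open.
Joint ranges: [-2.57, 2.57], [-0.35, 1.97], [-1.29, 1.29], [0.11, 2.56], [-1.05, 4.19], [0.11, 1.86], [-2.63, 2.63]. Speed limits (rad/s): [2.22, 2.22, 3.01, 3.01, 3.14, 3.14, 3.14].

## Interface

Orientations are given as a rotation vector (axis times angle).
In Python, from cell import env gives the robot as it stands.
- The arm moves only by the tool step_arm, never from a script. Its argument "commands" is a list that holds one entry, the list of rows, each a list of 6 numbers: the shift along the tool's x, y, z in units of 0.03 m (1.0 is 0.03 m), then the turn, a rotation vector about the tool's x, y, z in units of 0.08 rad (1.0 is 0.08 rad). In form: [[[x, y, z, wx, wy, wz], ...]]. A call has 1 to 20 rows; each row shifts and turns the commanded pose from where the row before left it, along the tool's axes as they then stand; what a row does not reach is not made up. A row lasts 1/12 s, in which the tool goes at most 41.7 mm and 7.16 degrees, less where a joint would pass 70% of its speed; a pose out of reach is approached as far as the arm can. A call with a number of a shift or a turn outside -1 to 1 is refused whole. A call with a gripper value outside its range is refused whole. "jaw" is the opening, from -1 (shut) to 1 (fully open), set as the call begins (left out, the last holds). The fingers move at their own pace and stop on an object; "newtons" is the grip in N (left out, the last holds). Time passes only in rows, so rows that do not move let the fingers close. It gives the time, the measured TCP pose, the force, the opening and the grip force at its end, in the units of the state.
- env.get_state(): the state, without advancing time (a new reading comes with each control period).
- env.get_image(name): name is "side" or "top" or "wrist"; returns a dict with "image" (384x512x3 uint8, red, green, blue), "fx", "fy", "cx", "cy" (pixels), "world_from_camera" (4x4, takes a point from camera to world coordinates); the wrist camera has in their place "mount" (4x4, takes a point from camera to tool coordinates, whose origin is the TCP and whose axes are the flange's). Camera axes: x right, y up, looking along -z (the intrinsics and any distortion apply to the point x, -y, -z); pixel columns grow to the right and rows downward; lengths in m; the calibration is good to about 2 mm. A picture is of the moment at which its call begins: read the wrist's pose just before it. There is no depth.
- env.hand_in(): hands the job in; it is judged then, once.
The state is a dict: "t": time; "joint_positions": joint angles; "joint_velocities": joint speeds; "joint_torque": joint torques, N m; "eef_pos": TCP position; "ee_rot": TCP orientation; "wrist_force": force on the tool from outside, world axes, zero at the start; "ft_torque": the same for the moment, N m; "opening": finger opening in m; "finger_force": force on a finger pad.
Only numpy, scipy, OpenCV 4.12 (cv2) and the standard library are available. Lean on these libraries where they do the work, as an engineer would, in place of code of your own. Each camera call takes 0.05 s, during which the arm holds its last target. There are 200 camera calls.

## Task

Put the binding tape away for the day: fully unscrew the round tub's captive cap and swing it right away on its arm, slide every tape roll up off the rack's spindles and also fetch the one lying loose on the table, and put them all in the tub, well down below its rim so that the cap can close. Then swing the cap back squarely over the tub and screw it down tight, leaving everything else on the bench where it is.

Things in the scene. Friction and masses are not known exactly. Their poses are not given: they have to be found in the camera images.
- tub: white round tub fixed to the table: outer diameter 140, wall 4, floor 5 thick, rim 77 above the table; origin at the centre of its underside, z up. A steel hinge post (radius 9) stands beside it and carries the swing arm
- tub_in (a point): centre of the tub's inner floor (5 above the table); the inside is 132 across and 72 deep
- cap_arm (a joint): angle of the flat steel swing arm that carries the cap over the tub, about the upright hinge post, rad: 0 = cap squarely over the tub (end stop), growing anticlockwise seen from above to 2.3 = swung right away (end stop). Stiff, stays where it is left. Can swing only when the cap is unscrewed
- cap (a joint): turn of the screw cap on its arm, rad: 0 = screwed down tight (end stop), growing anticlockwise seen from above to 3.0 = fully unscrewed (end stop). The cap rises 3 mm per rad (9 in all); below about 2 rad its 6 mm plug still sits in the tub's mouth and blocks the arm. Turned in the same way whether over the tub or not; it goes down only when squarely over the mouth
- cap_grip (a point): point on the cap's axis inside the black round ribbed knob at the height to grip: knob diameter 42, from 22 below to 14 above this point; the flat arm lies with its top face 26 below it when the cap is down, 35 when up. Height over the table 125 when screwed down, 134 when unscrewed. Cap disc 144 across, 48 below this point. Moves with the cap
- swing_hinge (a point): on the upright hinge axis of the swing arm, 90 horizontally from the cap's axis, 91 above the table
- rack: wooden spindle rack fixed to the table, 70 by 235 by 8 high, long side along its y; origin at the centre of its underside, z up. Three upright steel spindles (diameter 12) at y = -78, 0, +78
- spindle_0 (a point): tip of the rack's spindle 0, 60 above the table (52 above the rack's board)
- spindle_1 (a point): tip of the rack's spindle 1, 60 above the table (52 above the rack's board)
- spindle_2 (a point): tip of the rack's spindle 2, 60 above the table (52 above the rack's board)
- roll_0: roll of binding tape wound on itself, a flat ring: outer diameter 50, bore 22, height 15, 60 g; origin on its axis at the underside as built, z along its axis (either flat face may be up). Threaded on spindle 0 of the rack at the start, lying on its board (8 above the table); may be absent
- roll_1: roll of binding tape wound on itself, a flat ring: outer diameter 50, bore 22, height 15, 60 g; origin on its axis at the underside as built, z along its axis (either flat face may be up). Threaded on spindle 1 of the rack at the start, lying on its board (8 above the table); may be absent
- roll_2: roll of binding tape wound on itself, a flat ring: outer diameter 50, bore 22, height 15, 60 g; origin on its axis at the underside as built, z along its axis (either flat face may be up). Threaded on spindle 2 of the rack at the start, lying on its board (8 above the table); may be absent
- roll_loose: roll of binding tape wound on itself, a flat ring: outer diameter 50, bore 22, height 15, 60 g; origin on its axis at the underside as built, z along its axis (either flat face may be up). Lies flat on the table beyond the rack at the start
- pot: small empty glass pot, diameter 48, height 32; origin at its underside. Leave alone
- weight: small brass weight with a knob, diameter 30, height 36; origin at its underside. Leave alone
- brush: soft brush 170 long lying on the table; origin at its middle. Leave alone
- mounts: pile of three clipped glass mounts 130 by 170, 31 high; origin at its underside. Leave alone
- mount_b: one clipped glass mount 130 by 170, 9 high; origin at its underside. Leave alone
Not all that is in view belongs to the job. Leave any pink look-alike of the roll_2 alone.

How it is judged:
On the way, in this order (a step that is already met when the one before it is completed fails the run):
1. the cap is unscrewed (value of joint cap above 2.5 rad), for 0.1 s.
2. the cap is swung right away from the tub on its arm (value of joint cap_arm above 1.9 rad), for 0.2 s.
3. every tape roll lies in the tub, below its rim (horizontal distance between each of roll_0, roll_1, roll_2, roll_loose and tub_in below 0.06 m and z of each of roll_0, roll_1, roll_2, roll_loose in the frame of tub below 0.068 m), for 0.2 s.
4. the cap is back over the tub and screwed down tight (value of joint cap_arm below 0.06 rad and value of joint cap below 0.2 rad), for 0.2 s.
At the end, for the whole second after the job is handed in: every tape roll present lies in the tub: origin within 60 mm of the tub's centre line and below 68 mm over the tub's underside (inside, below the rim); the arm is within 0.06 rad of home and the cap within 0.2 rad of fully screwed down (all of step 3 and all of step 4); the robot touches nothing.
It fails at once if a bystander (pot, weight, brush, glass mounts) is shifted more than 40 mm (distance of any of pot, weight, brush, mounts, mount_b from where it was at the start of the episode above 0.04 m).
Of roll_0, roll_1, roll_2 only 2 to 3 are there at a start; the rules pass over those that are not, and their reading is None.
At some moment in a run one of roll_loose may be knocked a few centimetres aside while the robot is not near it.
Once in a run the grip may slacken for a moment while it holds something.
It also fails if it takes over 210 s, if anything falls off the work surface, if the arm or the gripper's body presses on something with over 40 N, if the wrist force passes 120 N, or if a joint passes its speed limit or range.

## Working session

There is one attempt and no reset: what is moved stays moved. The work goes in short steps, Python scripts to look and compute and a tool call to move; the robot and the scene stay as the last step left them, time stands still between calls to the robot, and variables do not carry over. Pictures are saved under pics/ and viewed, at most 14 in all, crops included, and the job is handed in when it is done.

Besides the shell and the picture viewer there is one more tool, called as name(argument=value, ...), one argument or row to a line, values as JSON. step_arm: Moves the arm, as the interface text tells. Its arguments: {"type":"object","properties":{"commands":{"type":"array","items":{"type":"array","items":{"type":"array","items":{"type":"number"}}}},"jaw":{"type":"number"},"newtons":{"type":"number"}},"required":["commands"]}

```bash
ls; mkdir -p pics; python3 - <<'E'
from cell import env
import cv2,numpy as np
s=env.get_state();print({k:np.round(v,3).tolist() for k,v in s.items()})
for n in("top","side"):
    d=env.get_image(n);cv2.imwrite(f"pics/{n}0.png",d["image"][:,:,::-1])
    print(n,d["fx"],d["fy"],d["cx"],d["cy"],np.round(d["world_from_camera"],4).tolist(),[k for k in d])
E
```

```text
pics
{'t': 0.0, 'joint_positions': [-1.226, 0.6, -0.003, 1.6, 0.002, 0.943, -0.08], 'joint_velocities': [-0.001, -0.0, 0.0, -0.001, 0.001, -0.001, -0.001], 'joint_torque': [-0.001, -76.507, 1.497, -25.234, -0.052, 0.017, 0.0], 'eef_pos': [0.297, 0.661, 0.218], 'ee_rot': [-0.658, -3.072, 0.002], 'wrist_force': [-0.429, -0.612, 0.262], 'ft_torque': [-0.04, 0.004, 0.007], 'finger_force': 0.0, 'opening': 0.093}
top 391.65054132565837 391.65054132565837 253.27256015579206 195.17604100844474 [[-0.019, 0.9811, -0.1925, 0.3624], [-0.9997, -0.016, 0.0167, 0.0166], [0.0133, 0.1928, 0.9811, 1.19], [0.0, 0.0, 0.0, 1.0]] ['image', 'fx', 'fy', 'cx', 'cy', 'world_from_camera']
side 465.43542690851984 465.43542690851984 262.2866250128891 189.53999005489874 [[0.9042, 0.3179, -0.2852, 0.0854], [-0.427, 0.6846, -0.5907, -0.9435], [0.0075, 0.6559, 0.7548, 1.3024], [0.0, 0.0, 0.0, 1.0]] ['image', 'fx', 'fy', 'cx', 'cy', 'world_from_camera']
```

View pics/top0.png

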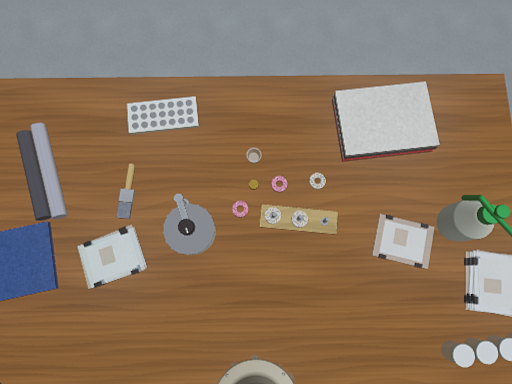

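View pics/side0.png

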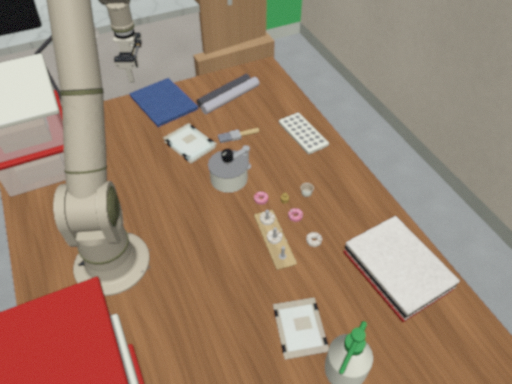

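```bash
cat > h.py <<'E'
from cell import env
import cv2,numpy as np
from scipy.spatial.transform import Rotation as R
def get(n):
    s=env.get_state(); d=env.get_image(n)
    if n=="wrist":
        T=np.eye(4);T[:3,:3]=R.from_rotvec(s["ee_rot"]).as_matrix();T[:3,3]=s["eef_pos"]
        d["world_from_camera"]=T@d["mount"]
    return d
def ray(d,u,v):
    T=d["world_from_camera"]
    r=T[:3,:3]@np.array([(u-d["cx"])/d["fx"],-(v-d["cy"])/d["fy"],-1]);return T[:3,3],r
def onz(d,u,v,z):
    o,r=ray(d,u,v);return np.round((o+r*(z-o[2])/r[2]),4)
def proj(d,p):
    T=d["world_from_camera"];q=T[:3,:3].T@(np.array(p)-T[:3,3])
    return np.round([d["cx"]+d["fx"]*q[0]/-q[2],d["cy"]-d["fy"]*q[1]/-q[2]],1)
def save(d,name,box=None,k=1):
    im=d["image"][:,:,::-1]
    if box: im=im[box[1]:box[3],box[0]:box[2]]
    cv2.imwrite("pics/"+name,cv2.resize(im,None,fx=k,fy=k,interpolation=cv2.INTER_CUBIC))
E
python3 - <<'E'
from h import *
d=get("top");save(d,"top1.png",(150,140,350,260),4)
for nm,u,v,z in[("knob",186,226.5,.139),("post",180,199,.1),("s0",273,216,.023),("s1",299.5,219,.023),("s2",325,221,.06),("loose",318,181,.015)]:print(nm,onz(d,u,v,z))
s=get("side");save(s,"side1.png",(190,130,340,280),4)
E
```

```text
knob [0.4859 0.1811 0.139 ]
post [0.5687 0.2052 0.1   ]
s0 [ 0.5267 -0.0614  0.023 ]
s1 [ 0.5162 -0.1408  0.023 ]
s2 [ 0.5042 -0.2099  0.06  ]
loose [ 0.6343 -0.204   0.015 ]
```

View pics/top1.png

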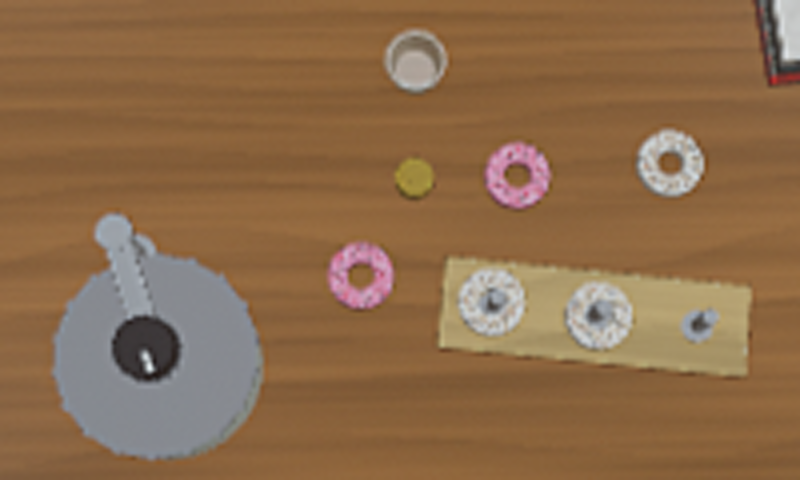

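View pics/side1.png

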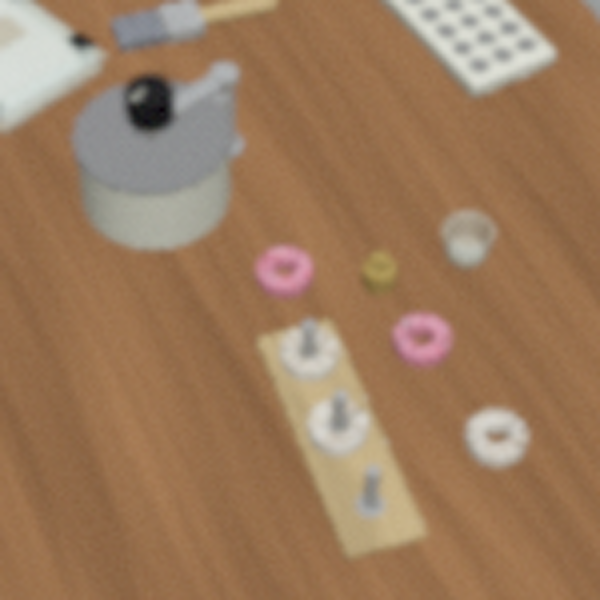

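```bash
cat >> h.py <<'E'
def tri(*ob):
    A=0;b=0
    for d,u,v in ob:
        o,r=ray(d,u,v);r=r/np.linalg.norm(r);P=np.eye(3)-np.outer(r,r);A=A+P;b=b+P@o
    p=np.linalg.solve(A,b);return np.round(p,4),[np.round(proj(d,p)-[u,v],1).tolist() for d,u,v in ob]
def blobs(d,m,box,amin=8):
    M=np.zeros_like(m);x0,y0,x1,y1=box;M[y0:y1,x0:x1]=m[y0:y1,x0:x1]
    n,_,st,c=cv2.connectedComponentsWithStats(M.astype(np.uint8))
    return [(np.round(c[i],1).tolist(),int(st[i,4])) for i in range(1,n) if st[i,4]>=amin]
def go(x,y,z,yaw=None):
    """prints shift in tool units and turn (tool z) units; yaw = world angle of tool y, mod pi"""
    s=env.get_state();M=R.from_rotvec(s["ee_rot"]).as_matrix()
    cur=np.arctan2(M[1,1],M[0,1]);print("pos",np.round(s["eef_pos"],4),"yaw",round(cur,3),"q7",round(s["joint_positions"][6],3),"open",round(s["opening"],4),"tilt",np.round(M[:2,2],4))
    print("  shift units",np.round(M.T@(np.array([x,y,z])-s["eef_pos"])/.03,2))
    if yaw is not None:
        dy=(yaw-cur+np.pi/2)%np.pi-np.pi/2;print("  turn units (tool z)",np.round(-dy/.08,2))
E
python3 - <<'E'
from h import *
t=get("top");s=get("side")
def rolls(d,box):
    h=cv2.cvtColor(d["image"],cv2.COLOR_RGB2HSV);return blobs(d,(h[...,1]<60)&(h[...,2]>150),box)
print("T white",rolls(t,(258,165,345,240)));print("S white",rolls(s,(250,200,330,270)))
def blk(d,box):
    return blobs(d,d["image"].max(2)<75,box)
print("T blk",blk(t,(165,200,215,250)));print("S blk",blk(s,(205,140,250,180)))
print(tri((t,186.5,227),(s,227.3,155.5)))
# post top: top crop (113,228), side crop (225,72)
print(tri((t,178.2,197),(s,246.3,148)))
# spindle tips
print(tri((t,327.8,218.5),(s,284,247)), tri((t,303,217),(s,275.5,229)),tri((t,275.5,214),(s,268,210.5)))
# tub outer at rim-ish, disc centre
hs=cv2.cvtColor(t["image"],cv2.COLOR_RGB2HSV);c=blobs(t,(hs[...,1]<50)&(hs[...,2]>90),(155,190,220,260),100);print(c)
print(t["image"][240,190],s["image"][175,235])
go(.486,.181,.106,0)
E
```

```text
T white [([317.3, 180.1], 169), ([272.4, 214.9], 207), ([299.4, 218.3], 196), ([324.2, 220.4], 43)]
S white [([266.8, 217.7], 179), ([274.0, 236.0], 194), ([313.7, 238.8], 180), ([282.3, 253.7], 58)]
T blk [([186.0, 226.3], 192)]
S blk [([227.4, 155.7], 104)]
(array([0.4874, 0.1828, 0.1184]), [[0.0, -0.2], [-0.1, 0.0]])
(array([0.5752, 0.2112, 0.0955]), [[0.0, 0.1], [0.1, 0.0]])
(array([ 0.513 , -0.2193,  0.0584]), [[0.1, -0.5], [-0.4, 0.1]]) (array([ 0.5183, -0.1465,  0.0621]), [[0.1, -0.5], [-0.5, 0.1]]) (array([ 0.5288, -0.0667,  0.063 ]), [[0.2, -0.7], [-0.6, 0.1]])
[([188.8, 227.7], 2002)]
[134 138 144] [143 143 144]
pos [0.2968 0.6613 0.2183] yaw 1.149 q7 -0.08 open 0.0929 tilt [-0.0001 -0.0005]
  shift units [-12.31 -12.02   3.75]
  turn units (tool z) 14.36
```

step_arm(
  commands=[
    [[-0.77, -0.75, 0, 0, 0, 0], [-0.77, -0.75, 0, 0, 0, 0], [-0.77, -0.75, 0, 0, 0, 0], [-0.77, -0.75, 0, 0, 0, 0], [-0.77, -0.75, 0, 0, 0, 0], [-0.77, -0.75, 0, 0, 0, 0], [-0.77, -0.75, 0, 0, 0, 0], [-0.77, -0.75, 0, 0, 0, 0], [-0.77, -0.75, 0, 0, 0, 0], [-0.77, -0.75, 0, 0, 0, 0], [-0.77, -0.75, 0, 0, 0, 0], [-0.77, -0.75, 0, 0, 0, 0], [-0.77, -0.75, 0, 0, 0, 0], [-0.77, -0.75, 0, 0, 0, 0], [-0.77, -0.75, 0, 0, 0, 0], [-0.77, -0.75, 0, 0, 0, 0], [0, 0, 0, 0, 0, 0]],
  ],
  jaw=1,
)

```text
t: 1.72
eef_pos: [0.4887, 0.1753, 0.2189]
ee_rot: [0.669, 3.068, -0.003]
wrist_force: [-0.0, 1.2, -1.1]
opening: 0.0929
finger_force: 0.0
```

step_arm(
  commands=[
    [[0, 0, 0, 0, 0, 1], [0, 0, 0, 0, 0, 1], [0, 0, 0, 0, 0, 1], [0, 0, 0, 0, 0, 1], [0, 0, 0, 0, 0, 1], [0, 0, 0, 0, 0, 1], [0, 0, 0, 0, 0, 1], [0, 0, 0, 0, 0, 1], [0, 0, 0, 0, 0, 1], [0, 0, 0, 0, 0, 1], [0, 0, 0, 0, 0, 1], [0, 0, 0, 0, 0, 1], [0, 0, 0, 0, 0, 1], [0, 0, 0, 0, 0, 1], [0, 0, 0, 0, 0, 1]],
  ],
)

```text
t: 2.97
eef_pos: [0.4865, 0.1822, 0.2187]
ee_rot: [-2.281, -2.16, -0.0]
wrist_force: [-0.7, -0.4, -0.6]
opening: 0.093
finger_force: 0.0
```

step_arm(
  commands=[
    [[0, 0, 0, 0, 0, 1], [0, 0, 0, 0, 0, 1], [0, 0, 0, 0, 0, 1], [0, 0, 0, 0, 0, 1], [0, 0, 0, 0, 0, 1], [0, 0, 0, 0, 0, 1], [0, 0, 0, 0, 0, 1], [0, 0, 0, 0, 0, 1], [0, 0, 0, 0, 0, 1], [0, 0, 0, 0, 0, 1], [0, 0, 0, 0, 0, 1], [0, 0, 0, 0, 0, 1], [0, 0, 0, 0, 0, 1], [0, 0, 0, 0, 0, 1], [0, 0, 0, 0, 0, 1], [0, 0, 0, 0, 0, 0], [0, 0, 0, 0, 0, 0]],
  ],
)

```text
t: 4.38
eef_pos: [0.4865, 0.1822, 0.2186]
ee_rot: [3.101, 0.505, -0.0]
wrist_force: [0.3, 0.2, -0.5]
opening: 0.093
finger_force: 0.0
```

```bash
python3 - <<'E'
from h import *
go(.487,.183,.106)
w=get("wrist");save(w,"w0.png");print(w["fx"],w["cx"],w["cy"],np.round(w["mount"],3).tolist())
print(proj(w,(.487,.183,.139)),proj(w,(.575,.211,.095)))
E
```

```text
pos [0.4865 0.1822 0.2186] yaw -1.248 q7 -1.266 open 0.093 tilt [-0.     -0.0002]
  shift units [ 0.02 -0.02  3.75]
335.1559321415932 257.3921428692744 189.64884886852187 [[-0.001, 0.97, 0.241, 0.068], [1.0, 0.001, 0.0, 0.001], [0.0, 0.241, -0.97, -0.166], [0.0, 0.0, 0.0, 1.0]]
[255.8 196.9] [257.6  74.2]
```

View pics/w0.png

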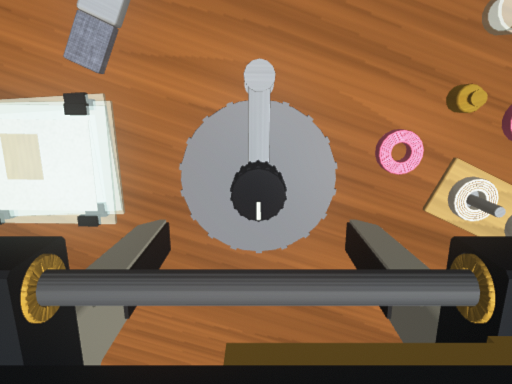

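```bash
python3 - <<'E'
from h import *
s=env.get_state();print(np.round(s["joint_positions"],3))
w=get("wrist");m=(w["image"].max(2)<60)
print(blobs(w,m,(215,150,305,230),100)); 
h=[b for b in blobs(w,m,(215,150,305,230),100)][0][0]
print(onz(w,*h,.133),onz(w,258,193,.139),onz(w,259,75,.1), "disc",onz(w,258.5,175.5,.083))
E
```

```text
[-0.964  0.423  0.697  2.095 -0.395  0.754 -1.265]
[([257.7, 190.1], 2407)]
[0.4911 0.1828 0.133 ] [0.4904 0.1823 0.139 ] [0.5744 0.2095 0.1   ] disc [0.4926 0.1825 0.083 ]
```

step_arm(
  commands=[
    [[0.11, 0.03, 0.4, 0, 0, 0], [0, 0, 0.4, 0, 0, 0], [0, 0, 0.4, 0, 0, 0], [0, 0, 0.4, 0, 0, 0], [0, 0, 0.4, 0, 0, 0], [0, 0, 0.4, 0, 0, 0], [0, 0, 0.4, 0, 0, 0], [0, 0, 0.4, 0, 0, 0], [0, 0, 0.3, 0, 0, 0], [0, 0, 0.2, 0, 0, 0], [0, 0, 0, 0, 0, 0], [0, 0, 0, 0, 0, 0]],
  ],
)

```text
t: 5.48
eef_pos: [0.4901, 0.1816, 0.1074]
ee_rot: [3.101, 0.5, -0.001]
wrist_force: [0.5, 0.3, 0.4]
opening: 0.0928
finger_force: 0.0
```

step_arm(
  commands=[
    [[0, 0, 0, 0, 0, 0], [0, 0, 0, 0, 0, 0], [0, 0, 0, 0, 0, 0], [0, 0, 0, 0, 0, 0], [0, 0, 0, 0, 0, 0], [0, 0, 0, 0, 0, 0], [0, 0, 0, 0, 0, 0], [0, 0, 0, 0, 0, 0], [0, 0, 0, 0, 0, 0], [0, 0, 0, 0, 0, 0]],
  ],
  jaw=-1,
  newtons=30,
)

```text
t: 6.32
eef_pos: [0.49, 0.182, 0.1076]
ee_rot: [-3.101, -0.5, 0.0]
wrist_force: [-1.2, -0.2, 1.0]
opening: 0.0415
finger_force: 30.0
```

step_arm(
  commands=[
    [[0, 0, -0.008, 0, 0, -1], [0, 0, -0.008, 0, 0, -1], [0, 0, -0.008, 0, 0, -1], [0, 0, -0.008, 0, 0, -1], [0, 0, -0.008, 0, 0, -1], [0, 0, -0.008, 0, 0, -1], [0, 0, -0.008, 0, 0, -1], [0, 0, -0.008, 0, 0, -1], [0, 0, -0.008, 0, 0, -1], [0, 0, -0.008, 0, 0, -1], [0, 0, -0.008, 0, 0, -1], [0, 0, -0.008, 0, 0, -1], [0, 0, -0.008, 0, 0, -1], [0, 0, -0.008, 0, 0, -1], [0, 0, -0.008, 0, 0, -1], [0, 0, 0, 0, 0, 0]],
  ],
)

```text
t: 7.65
eef_pos: [0.489, 0.1812, 0.1111]
ee_rot: [-2.273, -2.167, 0.003]
wrist_force: [-3.4, -1.3, 2.2]
opening: 0.0416
finger_force: 30.0
```

```bash
python3 - <<'E'
from h import *
s=env.get_state();print(np.round(s["joint_positions"],3),np.round(s["ft_torque"],2),np.round(s["wrist_force"],1));go(.49,.182,.107)
w=get("wrist");save(w,"w1.png")
E
```

```text
[-0.587  0.525  0.176  2.165 -0.196  0.468 -0.307] [-0.43  0.89  0.09] [-3.4 -1.3  2.2]
pos [0.489  0.1812 0.1111] yaw -0.048 q7 -0.307 open 0.0416 tilt [-0.0021 -0.0006]
  shift units [0.03 0.03 0.14]
```

View pics/w1.png

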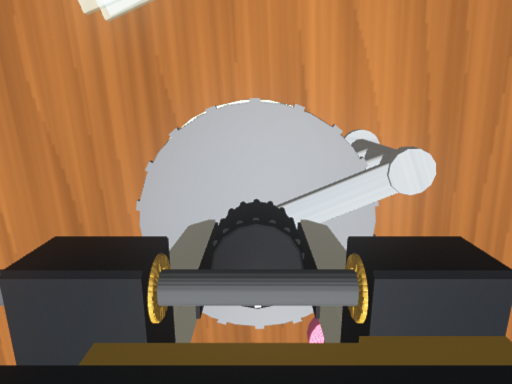

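The knob is held between the fingers (around px 258,245); the swing arm and post are visible at (410,170). Turning goes on.

step_arm(
  commands=[
    [[0, 0, -0.008, 0, 0, -1], [0, 0, -0.008, 0, 0, -1], [0, 0, -0.008, 0, 0, -1], [0, 0, -0.008, 0, 0, -1], [0, 0, -0.008, 0, 0, -1], [0, 0, -0.008, 0, 0, -1], [0, 0, -0.008, 0, 0, -1], [0, 0, -0.008, 0, 0, -1], [0, 0, -0.008, 0, 0, -1], [0, 0, -0.008, 0, 0, -1], [0, 0, -0.008, 0, 0, -1], [0, 0, -0.008, 0, 0, -1], [0, 0, -0.008, 0, 0, -1], [0, 0, -0.008, 0, 0, -1], [0, 0, -0.008, 0, 0, -1], [0, 0, -0.008, 0, 0, -1], [0, 0, -0.008, 0, 0, -1], [0, 0, -0.008, 0, 0, -1], [0, 0, 0, 0, 0, -1], [0, 0, 0, 0, 0, 0]],
  ],
)

```text
t: 9.37
eef_pos: [0.4856, 0.1784, 0.1147]
ee_rot: [-0.159, -3.129, 0.01]
wrist_force: [-13.6, -7.0, 11.3]
opening: 0.0413
finger_force: 30.0
```

```bash
python3 - <<'E'
from h import *
s=env.get_state();print(np.round(s["joint_positions"],3),np.round(s["ft_torque"],2),np.round(s["wrist_force"],1));go(.49,.182,.107)
E
```

```text
[-0.28   0.521 -0.258  2.146  0.263  0.514  0.733] [-1.29  3.13 -0.01] [-13.6  -7.   11.3]
pos [0.4856 0.1784 0.1147] yaw 1.469 q7 0.733 open 0.0413 tilt [-0.0084 -0.0061]
  shift units [-0.14  0.13  0.26]
```

step_arm(
  commands=[
    [[0, 0, 0, 0, 0, 0], [0, 0, 0, 0, 0, 0], [0, 0, 0, 0, 0, 0], [0, 0, 0, 0, 0, 0], [0, 0, 0, 0, 0, 0], [0, 0, 0, 0, 0, 0]],
  ],
  jaw=1,
)

```text
t: 9.87
eef_pos: [0.4904, 0.1822, 0.1156]
ee_rot: [0.16, 3.137, 0.001]
wrist_force: [0.5, -0.3, -0.1]
opening: 0.0769
finger_force: 0.0
```

```bash
python3 - <<'E'
from h import *
go(.4875,.181,.1155,-1.0)
s=env.get_state();print(np.round(s["wrist_force"],1))
E
```

```text
pos [0.4904 0.1822 0.1156] yaw 1.469 q7 0.732 open 0.0769 tilt [0.0005 0.0003]
  shift units [ 0.09 -0.05  0.  ]
  turn units (tool z) -8.41
[ 0.5 -0.3 -0.1]
```

step_arm(
  commands=[
    [[0.09, -0.05, 0, 0, 0, 0], [0, 0, 0, 0, 0, 1], [0, 0, 0, 0, 0, 1], [0, 0, 0, 0, 0, 1], [0, 0, 0, 0, 0, 1], [0, 0, 0, 0, 0, 1], [0, 0, 0, 0, 0, 1], [0, 0, 0, 0, 0, 1], [0, 0, 0, 0, 0, 1], [0, 0, 0, 0, 0, 1], [0, 0, 0, 0, 0, 1], [0, 0, 0, 0, 0, 1], [0, 0, 0, 0, 0, 1], [0, 0, 0, 0, 0, 1], [0, 0, 0, 0, 0, 1], [0, 0, 0, 0, 0, 1]],
  ],
)

```text
t: 11.2
eef_pos: [0.4871, 0.1807, 0.1156]
ee_rot: [1.909, 2.495, 0.0]
wrist_force: [-0.6, 0.4, -0.3]
opening: 0.0933
finger_force: 0.0
```

step_arm(
  commands=[
    [[0, 0, 0, 0, 0, 1], [0, 0, 0, 0, 0, 1], [0, 0, 0, 0, 0, 1], [0, 0, 0, 0, 0, 1], [0, 0, 0, 0, 0, 1], [0, 0, 0, 0, 0, 1], [0, 0, 0, 0, 0, 1], [0, 0, 0, 0, 0, 1], [0, 0, 0, 0, 0, 1], [0, 0, 0, 0, 0, 1], [0, 0, 0, 0, 0, 1], [0, 0, 0, 0, 0, 1], [0, 0, 0, 0, 0, 1], [0, 0, 0, 0, 0, 1], [0, 0, 0, 0, 0, 1], [0, 0, 0, 0, 0, 1], [0, 0, 0, 0, 0, 1], [0, 0, 0, 0, 0, 1], [0, 0, 0, 0, 0, 0]],
  ],
)

```text
t: 12.78
eef_pos: [0.487, 0.1808, 0.1155]
ee_rot: [3.08, 0.618, -0.0]
wrist_force: [-0.3, 0.5, 0.7]
opening: 0.0928
finger_force: 0.0
```

step_arm(
  commands=[
    [[0, 0, 0, 0, 0, 0], [0, 0, 0, 0, 0, 0], [0, 0, 0, 0, 0, 0], [0, 0, 0, 0, 0, 0], [0, 0, 0, 0, 0, 0], [0, 0, 0, 0, 0, 0], [0, 0, 0, 0, 0, 0], [0, 0, 0, 0, 0, 0], [0, 0, 0, 0, 0, 0], [0, 0, 0, 0, 0, 0]],
  ],
  jaw=-1,
  newtons=30,
)

```text
t: 13.62
eef_pos: [0.4872, 0.1804, 0.1156]
ee_rot: [3.079, 0.623, -0.0]
wrist_force: [0.7, -1.1, -0.2]
opening: 0.0414
finger_force: 30.0
```

step_arm(
  commands=[
    [[0, 0, -0.008, 0, 0, -1], [0, 0, -0.008, 0, 0, -1], [0, 0, -0.008, 0, 0, -1], [0, 0, -0.008, 0, 0, -0.5], [0, 0, 0, 0, 0, 0], [0, 0, 0, 0, 0, 0]],
  ],
)

```text
t: 14.12
eef_pos: [0.4872, 0.1806, 0.1165]
ee_rot: [-2.963, -1.045, 0.0]
wrist_force: [0.5, -1.0, -1.2]
opening: 0.0413
finger_force: 30.0
```

```bash
python3 - <<'E'
from h import *
s=env.get_state();print(np.round(s["joint_positions"],3),np.round(s["ft_torque"],2),np.round(s["wrist_force"],1));go(.4875,.181,.1165)
d=get("top")
save(d,"top2.png",(150,175,220,260),6)
E
```

```text
[-0.755  0.543  0.421  2.177 -0.452  0.504 -0.88 ] [-0.2   0.12  0.08] [ 0.5 -1.  -1.2]
pos [0.4872 0.1806 0.1165] yaw -0.892 q7 -0.88 open 0.0413 tilt [-0.0001  0.0001]
  shift units [ 0.02 -0.   -0.  ]
```

step_arm(
  commands=[
    [[0, 0, -0.008, 0, 0, -1], [0, 0, 0, 0, 0, -1], [0, 0, 0, 0, 0, 0]],
  ],
)

```text
t: 14.42
eef_pos: [0.4873, 0.1805, 0.1169]
ee_rot: [2.867, 1.283, 0.0]
wrist_force: [-0.0, -1.4, 0.3]
opening: 0.0415
finger_force: 30.0
```

```bash
python3 - <<'E'
from h import *
s=env.get_state();print(np.round(s["joint_positions"],3),np.round(s["ft_torque"],2),np.round(s["wrist_force"],1));go(.4875,.181,.1165)
w=get("wrist");save(w,"w2.png")
E
```

```text
[-0.724  0.535  0.374  2.175 -0.402  0.496 -0.77 ] [-0.43  0.15 -0.02] [-0.  -1.4  0.3]
pos [0.4873 0.1805 0.1169] yaw -0.729 q7 -0.77 open 0.0415 tilt [0.0001 0.    ]
  shift units [ 0.02 -0.    0.01]
```

View pics/w2.png

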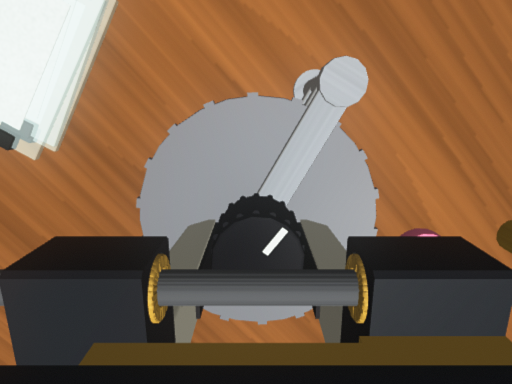

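The index mark at (275,241) now points toward the arm (it pointed away at the start), so the cap has turned about 3 rad. Now the swing, turning with the arm.

step_arm(
  commands=[
    [[-0.108, 0.214, 0, 0, 0, -1], [-0.108, 0.214, 0, 0, 0, -1], [-0.108, 0.214, 0, 0, 0, -1], [-0.108, 0.214, 0, 0, 0, -1], [-0.108, 0.214, 0, 0, 0, -1], [-0.108, 0.214, 0, 0, 0, -1], [-0.108, 0.214, 0, 0, 0, -1], [-0.108, 0.214, 0, 0, 0, -1], [-0.108, 0.214, 0, 0, 0, -1]],
  ],
)

```text
t: 15.22
eef_pos: [0.5274, 0.1315, 0.1168]
ee_rot: [-2.233, -2.209, 0.002]
wrist_force: [-2.1, -1.1, 3.7]
opening: 0.0413
finger_force: 30.0
```

```bash
python3 - <<'E'
from h import *
s=env.get_state();print(np.round(s["joint_positions"],3),np.round(s["ft_torque"],2),np.round(s["wrist_force"],1));go(.575,.211,.1165)
p=s["eef_pos"];print(np.hypot(p[0]-.575,p[1]-.211),np.arctan2(p[1]-.211,p[0]-.575))
E
```

```text
[-0.459  0.533  0.158  2.113 -0.165  0.508 -0.189] [-0.3   0.49 -0.13] [-2.1 -1.1  3.7]
pos [0.5274 0.1315 0.1168] yaw -0.011 q7 -0.189 open 0.0413 tilt [-0.0012 -0.0002]
  shift units [2.67 1.56 0.01]
0.09265485823567149 -2.1109232066903165
```

step_arm(
  commands=[
    [[-0.108, 0.214, 0, 0, 0, -1], [-0.108, 0.214, 0, 0, 0, -1], [-0.108, 0.214, 0, 0, 0, -1], [-0.108, 0.214, 0, 0, 0, -1], [-0.108, 0.214, 0, 0, 0, -1], [-0.108, 0.214, 0, 0, 0, -1], [-0.108, 0.214, 0, 0, 0, -1], [-0.108, 0.214, 0, 0, 0, -1], [-0.108, 0.214, 0, 0, 0, -1], [-0.108, 0.214, 0, 0, 0, -1], [-0.108, 0.214, 0, 0, 0, -1], [-0.108, 0.214, 0, 0, 0, -1], [-0.108, 0.214, 0, 0, 0, -1], [-0.108, 0.214, 0, 0, 0, -1], [-0.108, 0.214, 0, 0, 0, -1], [-0.108, 0.214, 0, 0, 0, -1], [-0.108, 0.214, 0, 0, 0, -1], [-0.108, 0.214, 0, 0, 0, -1], [0, 0, 0, 0, 0, 0]],
  ],
)

```text
t: 16.8
eef_pos: [0.6457, 0.1557, 0.1169]
ee_rot: [0.222, 3.132, 0.0]
wrist_force: [5.0, -2.6, 1.7]
opening: 0.0416
finger_force: 30.0
```

```bash
python3 - <<'E'
from h import *
s=env.get_state();print(np.round(s["joint_positions"],3),np.round(s["ft_torque"],2),np.round(s["wrist_force"],1));go(.575,.211,.1165)
p=s["eef_pos"];print(np.hypot(p[0]-.575,p[1]-.211),np.arctan2(p[1]-.211,p[0]-.575)+np.pi)
E
```

```text
[-0.158  0.651 -0.255  1.82   0.241  0.699  0.882] [-0.74 -1.14  0.1 ] [ 5.  -2.6  1.7]
pos [0.6457 0.1557 0.1169] yaw 1.429 q7 0.882 open 0.0416 tilt [ 0.002 -0.   ]
  shift units [2.59 1.49 0.01]
0.08975597523068227 2.4776780359377932
```

step_arm(
  commands=[
    [[0, 0, 0, 0, 0, 0], [0, 0, 0, 0, 0, 0], [0, 0, 0, 0, 0, 0], [0, 0, 0, 0, 0, 0], [0, 0, 0, 0, 0, 0], [0, 0, 0, 0, 0, 0], [0, 0, -0.3, 0, 0, 0], [0, 0, -0.5, 0, 0, 0], [0, 0, -0.7, 0, 0, 0], [0, 0, -0.7, 0, 0, 0], [0, 0, -0.7, 0, 0, 0], [0, 0, -0.7, 0, 0, 0], [0, 0, -0.4, 0, 0, 0]],
  ],
  jaw=1,
)

```text
t: 17.88
eef_pos: [0.6445, 0.156, 0.2399]
ee_rot: [0.223, 3.131, 0.002]
wrist_force: [0.4, -0.1, -0.0]
opening: 0.0927
finger_force: 0.0
```

step_arm(
  commands=[
    [[0, 0, 0, 0, 0, 1], [0, 0, 0, 0, 0, 1], [0, 0, 0, 0, 0, 1], [0, 0, 0, 0, 0, 1], [0, 0, 0, 0, 0, 1], [0, 0, 0, 0, 0, 1], [0, 0, 0, 0, 0, 1], [0, 0, 0, 0, 0, 1], [0, 0, 0, 0, 0, 1], [0, 0, 0, 0, 0, 1], [0, 0, 0, 0, 0, 1], [0, 0, 0, 0, 0, 1], [0, 0, 0, 0, 0, 1], [0, 0, 0, 0, 0, 1], [0, 0, 0, 0, 0, 1], [0, 0, 0, 0, 0, 1], [0, 0, 0, 0, 0, 1], [0, 0, 0, 0, 0, 1], [0, 0, 0, 0, 0, 1], [0, 0, 0, 0, 0, 0]],
  ],
)

```text
t: 19.55
eef_pos: [0.6436, 0.1559, 0.2368]
ee_rot: [-2.324, -2.114, 0.0]
wrist_force: [0.5, -0.2, 0.6]
opening: 0.0931
finger_force: 0.0
```

```bash
python3 - <<'E'
from h import *
go(.47,-.105,.237,-.11)
E
```

```text
pos [0.6436 0.1559 0.2368] yaw -0.094 q7 -0.345 open 0.0931 tilt [-0.0002  0.    ]
  shift units [-9.2  -4.94 -0.  ]
  turn units (tool z) 0.2
```

step_arm(
  commands=[
    [[-0.77, -0.34, 0, 0, 0, 0], [-0.77, -0.34, 0, 0, 0, 0], [-0.77, -0.34, 0, 0, 0, 0], [-0.77, -0.34, 0, 0, 0, 0], [-0.77, -0.34, 0, 0, 0, 0], [-0.77, -0.34, 0, 0, 0, 0], [-0.77, -0.34, 0, 0, 0, 0], [-0.77, -0.34, 0, 0, 0, 0], [-0.77, -0.34, 0, 0, 0, 0], [-0.77, -0.34, 0, 0, 0, 0], [-0.77, -0.34, 0, 0, 0, 0], [-0.77, -0.34, 0, 0, 0, 0], [0, 0, 0, 0, 0, 0], [0, 0, 0, 0, 0, 0]],
  ],
)

```text
t: 20.72
eef_pos: [0.4962, -0.1104, 0.2371]
ee_rot: [2.32, 2.117, 0.0]
wrist_force: [1.1, 0.5, -0.4]
opening: 0.093
finger_force: 0.0
```

```bash
python3 - <<'E'
from h import *
go(.52,-.105,.237,-.11)
w=get("wrist");save(w,"w3.png")
for p in[(.528,-.066,.06),(.519,-.145,.06),(.634,-.204,.015),(.527,-.064,.023),(.517,-.142,.023)]:print(proj(w,p))
t=get("top");save(t,"top3.png",(150,150,350,260),4)
E
```

```text
pos [ 0.4962 -0.1104  0.2371] yaw -0.091 q7 0.093 open 0.093 tilt [ 0.0004 -0.0001]
  shift units [0.25 0.77 0.  ]
  turn units (tool z) 0.23
[283.5 126. ]
[280.5 201.9]
[374.9 229.4]
[280.  122.4]
[276.5 190.8]
```

View pics/w3.png

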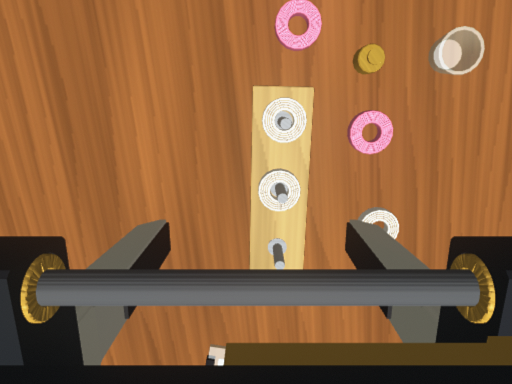

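Wrist view: two white rolls at (284,120) and (279,190), spindle 2 empty at (277,245), loose white roll at (379,228), pinks at (298,23) and (371,132).

```bash
python3 - <<'E'
from h import *
w=get("wrist")
print(onz(w,284.5,120,.023),onz(w,279.5,190,.023),onz(w,380,229,.015))
p=onz(w,279.5,190,.023);go(p[0],p[1],.1,-.11)
go(p[0],p[1],.011)
E
```

```text
[ 0.5332 -0.0599  0.023 ] [ 0.5217 -0.1394  0.023 ] [ 0.6415 -0.2018  0.015 ]
pos [ 0.4974 -0.1083  0.2368] yaw -0.089 q7 0.091 open 0.0933 tilt [0.0005 0.0004]
  shift units [-0.96  0.9   4.56]
  turn units (tool z) 0.27
pos [ 0.4974 -0.1083  0.2368] yaw -0.089 q7 0.091 open 0.0933 tilt [0.0005 0.0004]
  shift units [-0.96  0.9   7.53]
```

step_arm(
  commands=[
    [[-0.51, 0.425, 0.4, 0, 0, 0.27], [-0.51, 0.425, 0.4, 0, 0, 0], [0, 0, 0.6, 0, 0, 0], [0, 0, 0.6, 0, 0, 0], [0, 0, 0.6, 0, 0, 0], [0, 0, 0.6, 0, 0, 0], [0, 0, 0.6, 0, 0, 0], [0, 0, 0.6, 0, 0, 0], [0, 0, 0.6, 0, 0, 0], [0, 0, 0.6, 0, 0, 0], [0, 0, 0.6, 0, 0, 0], [0, 0, 0.5, 0, 0, 0], [0, 0, 0.4, 0, 0, 0], [0, 0, 0.25, 0, 0, 0], [0, 0, 0.15, 0, 0, 0], [0, 0, 0, 0, 0, 0]],
  ],
)

```text
t: 22.2
eef_pos: [0.5191, -0.1416, 0.011]
ee_rot: [-2.341, -2.094, 0.001]
wrist_force: [-0.0, -0.5, -0.5]
opening: 0.0929
finger_force: 0.0
```

step_arm(
  commands=[
    [[0, 0, 0, 0, 0, 0], [0, 0, 0, 0, 0, 0], [0, 0, 0, 0, 0, 0], [0, 0, 0, 0, 0, 0], [0, 0, 0, 0, 0, 0], [0, 0, 0, 0, 0, 0], [0, 0, 0, 0, 0, 0], [0, 0, 0, 0, 0, 0], [0, 0, 0, 0, 0, 0], [0, 0, 0, 0, 0, 0]],
  ],
  jaw=-1,
  newtons=25,
)

```text
t: 23.03
eef_pos: [0.5191, -0.1424, 0.0119]
ee_rot: [2.343, 2.093, 0.0]
wrist_force: [-1.7, 0.1, 3.3]
opening: 0.049
finger_force: 25.0
```

step_arm(
  commands=[
    [[0, 0, -0.15, 0, 0, 0], [0, 0, -0.3, 0, 0, 0], [0, 0, -0.3, 0, 0, 0], [0, 0, -0.3, 0, 0, 0], [0, 0, -0.3, 0, 0, 0], [0, 0, -0.3, 0, 0, 0], [0, 0, -0.3, 0, 0, 0], [0, 0, -0.3, 0, 0, 0], [0, 0, -0.4, 0, 0, 0], [0, 0, -0.5, 0, 0, 0], [0, 0, -0.5, 0, 0, 0], [0, 0, -0.5, 0, 0, 0], [0, 0, -0.5, 0, 0, 0], [0, 0, -0.5, 0, 0, 0], [0, 0, -0.5, 0, 0, 0], [0, 0, 0, 0, 0, 0]],
  ],
)

```text
t: 24.37
eef_pos: [0.5201, -0.1427, 0.1842]
ee_rot: [2.341, 2.09, 0.004]
wrist_force: [0.6, 0.2, -0.9]
opening: 0.0492
finger_force: 25.0
```

step_arm(
  commands=[
    [[0, 0, 0, 0, 0, 1], [0, 0, 0, 0, 0, 1], [0, 0, 0, 0, 0, 1], [0, 0, 0, 0, 0, 1], [0, 0, 0, 0, 0, 1], [0, 0, 0, 0, 0, 1], [0, 0, 0, 0, 0, 1], [0, 0, 0, 0, 0, 1], [0, 0, 0, 0, 0, 1], [0, 0, 0, 0, 0, 1], [0, 0, 0, 0, 0, 1], [0, 0, 0, 0, 0, 1], [0, 0, 0, 0, 0, 1], [0, 0, 0, 0, 0, 1], [0, 0, 0, 0, 0, 0], [0, 0, 0, 0, 0, 0]],
  ],
)

```text
t: 25.7
eef_pos: [0.5188, -0.1421, 0.1809]
ee_rot: [3.096, 0.533, -0.001]
wrist_force: [0.6, -0.0, 0.2]
opening: 0.0495
finger_force: 25.0
```

```bash
python3 - <<'E'
from h import *
go(.487,.1805,.025,-1.236)
E
```

```text
pos [ 0.5188 -0.1421  0.1809] yaw -1.23 q7 -0.703 open 0.0495 tilt [-0.0007 -0.0002]
  shift units [  2.6  -10.49   5.2 ]
  turn units (tool z) 0.08
```

step_arm(
  commands=[
    [[0.186, -0.749, 0, 0, 0, 0], [0.186, -0.749, 0, 0, 0, 0], [0.186, -0.749, 0, 0, 0, 0], [0.186, -0.749, 0, 0, 0, 0], [0.186, -0.749, 0, 0, 0, 0], [0.186, -0.749, 0, 0, 0, 0], [0.186, -0.749, 0, 0, 0, 0], [0.186, -0.749, 0, 0, 0, 0], [0.186, -0.749, 0, 0, 0, 0], [0.186, -0.749, 0, 0, 0, 0], [0.186, -0.749, 0, 0, 0, 0], [0.186, -0.749, 0, 0, 0, 0], [0.186, -0.749, 0, 0, 0, 0], [0.186, -0.749, 0, 0, 0, 0], [0, 0, 0, 0, 0, 0], [0, 0, 0, 0, 0, 0]],
  ],
)

```text
t: 27.03
eef_pos: [0.488, 0.1815, 0.181]
ee_rot: [3.095, 0.536, -0.0]
wrist_force: [0.5, -0.7, 0.1]
opening: 0.0495
finger_force: 25.0
```

```bash
python3 - <<'E'
from h import *
go(.487,.1805,.025,-1.236)
w=get("wrist");save(w,"w4.png")
print(proj(w,(.487,.1805,.077)))
E
```

```text
pos [0.488  0.1815 0.181 ] yaw -1.228 q7 -1.3 open 0.0495 tilt [-0.0002 -0.0001]
  shift units [-0.04  0.02  5.2 ]
  turn units (tool z) 0.1
[257.5 191.5]
```

View pics/w4.png

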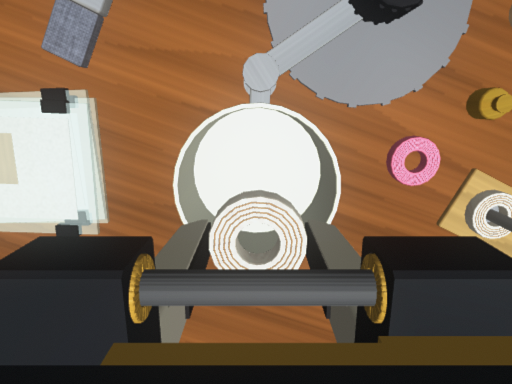

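Roll held at (257,237), tub mouth open and centred at about (257,188), cap swung away upper right. Lowering.

step_arm(
  commands=[
    [[0, 0, 0.5, 0, 0, 0], [0, 0, 0.5, 0, 0, 0], [0, 0, 0.5, 0, 0, 0], [0, 0, 0.5, 0, 0, 0], [0, 0, 0.5, 0, 0, 0], [0, 0, 0.5, 0, 0, 0], [0, 0, 0.5, 0, 0, 0], [0, 0, 0.5, 0, 0, 0], [0, 0, 0.5, 0, 0, 0], [0, 0, 0.4, 0, 0, 0], [0, 0, 0.2, 0, 0, 0], [0, 0, 0.1, 0, 0, 0], [0, 0, 0, 0, 0, 0]],
  ],
)

```text
t: 28.17
eef_pos: [0.4885, 0.1794, 0.025]
ee_rot: [3.097, 0.527, -0.001]
wrist_force: [0.3, 1.0, 0.4]
opening: 0.0489
finger_force: 25.0
```

step_arm(
  commands=[
    [[0, 0, 0, 0, 0, 0], [0, 0, 0, 0, 0, 0], [0, 0, 0, 0, 0, 0], [0, 0, 0, 0, 0, 0], [0, 0, -0.4, 0, 0, 0], [0, 0, -0.5, 0, 0, 0], [0, 0, -0.6, 0, 0, 0], [0, 0, -0.6, 0, 0, 0], [0, 0, -0.6, 0, 0, 0], [0, 0, -0.6, 0, 0, 0], [0, 0, -0.6, 0, 0, 0], [0, 0, -0.6, 0, 0, 0], [0, 0, -0.6, 0, 0, 0], [0, 0, 0, 0, 0, 0]],
  ],
  jaw=0.4,
)

```text
t: 29.33
eef_pos: [0.4896, 0.1808, 0.1813]
ee_rot: [-3.095, -0.529, -0.007]
wrist_force: [0.8, 0.3, -0.1]
opening: 0.0651
finger_force: 0.0
```

```bash
python3 - <<'E'
from h import *
go(.53,-.062,.18,-.11)
w=get("wrist");save(w,"w5.png")
E
```

```text
pos [0.4896 0.1808 0.1813] yaw -1.232 q7 -1.292 open 0.0651 tilt [0.004  0.0024]
  shift units [-1.42  8.08  0.03]
  turn units (tool z) -14.03
```

step_arm(
  commands=[
    [[-0.129, 0.735, 0, 0, 0, 0], [-0.129, 0.735, 0, 0, 0, 0], [-0.129, 0.735, 0, 0, 0, 0], [-0.129, 0.735, 0, 0, 0, 0], [-0.129, 0.735, 0, 0, 0, 0], [-0.129, 0.735, 0, 0, 0, 0], [-0.129, 0.735, 0, 0, 0, 0], [-0.129, 0.735, 0, 0, 0, 0], [-0.129, 0.735, 0, 0, 0, 0], [-0.129, 0.735, 0, 0, 0, 0], [-0.129, 0.735, 0, 0, 0, 0], [0, 0, 0, 0, 0, 0]],
  ],
  jaw=1,
)

```text
t: 30.38
eef_pos: [0.5287, -0.067, 0.1778]
ee_rot: [3.096, 0.521, -0.0]
wrist_force: [0.6, 0.1, -0.0]
opening: 0.0931
finger_force: 0.0
```

step_arm(
  commands=[
    [[0, 0, 0, 0, 0, -1], [0, 0, 0, 0, 0, -1], [0, 0, 0, 0, 0, -1], [0, 0, 0, 0, 0, -1], [0, 0, 0, 0, 0, -1], [0, 0, 0, 0, 0, -1], [0, 0, 0, 0, 0, -1], [0, 0, 0, 0, 0, -1], [0, 0, 0, 0, 0, -1], [0, 0, 0, 0, 0, -1], [0, 0, 0, 0, 0, -1], [0, 0, 0, 0, 0, -1], [0, 0, 0, 0, 0, -1], [0, 0, 0, 0, 0, -1], [0, 0, 0, 0, 0, 0], [0, 0, 0, 0, 0, 0]],
  ],
)

```text
t: 31.72
eef_pos: [0.5283, -0.0621, 0.1777]
ee_rot: [-2.344, -2.09, 0.0]
wrist_force: [0.3, -0.5, -0.6]
opening: 0.0928
finger_force: 0.0
```

```bash
python3 - <<'E'
from h import *
go(.53,-.062,.011,-.11)
E
```

```text
pos [ 0.5283 -0.0621  0.1777] yaw -0.115 q7 0.013 open 0.0928 tilt [-0.0008  0.0006]
  shift units [0.01 0.06 5.56]
  turn units (tool z) -0.06
```

View pics/w5.png

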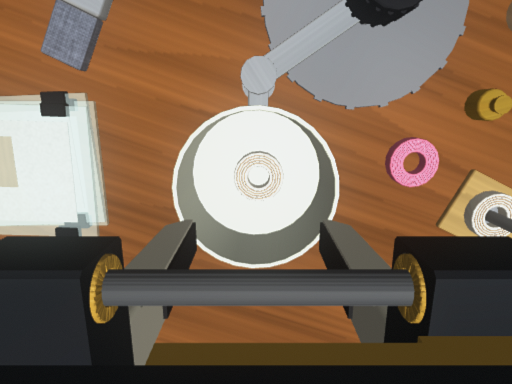

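Roll 1 lies flat in the centre of the tub (258,175). Next, roll 0.

step_arm(
  commands=[
    [[0, 0.06, 0.5, 0, 0, 0], [0, 0, 0.5, 0, 0, 0], [0, 0, 0.5, 0, 0, 0], [0, 0, 0.5, 0, 0, 0], [0, 0, 0.5, 0, 0, 0], [0, 0, 0.5, 0, 0, 0], [0, 0, 0.5, 0, 0, 0], [0, 0, 0.5, 0, 0, 0], [0, 0, 0.5, 0, 0, 0], [0, 0, 0.5, 0, 0, 0], [0, 0, 0.3, 0, 0, 0], [0, 0, 0.15, 0, 0, 0], [0, 0, 0.1, 0, 0, 0], [0, 0, 0, 0, 0, 0]],
  ],
)

```text
t: 32.88
eef_pos: [0.5304, -0.0627, 0.0115]
ee_rot: [-2.343, -2.092, 0.001]
wrist_force: [0.1, -0.5, 0.1]
opening: 0.0931
finger_force: 0.0
```

step_arm(
  commands=[
    [[0, 0, 0, 0, 0, 0], [0, 0, 0, 0, 0, 0], [0, 0, 0, 0, 0, 0], [0, 0, 0, 0, 0, 0], [0, 0, 0, 0, 0, 0], [0, 0, 0, 0, 0, 0], [0, 0, 0, 0, 0, 0], [0, 0, 0, 0, 0, 0], [0, 0, 0, 0, 0, 0], [0, 0, 0, 0, 0, 0]],
  ],
  jaw=-1,
  newtons=25,
)

```text
t: 33.72
eef_pos: [0.5305, -0.0628, 0.0119]
ee_rot: [2.343, 2.093, 0.0]
wrist_force: [-0.3, 0.1, 2.2]
opening: 0.0495
finger_force: 25.0
```

step_arm(
  commands=[
    [[0, 0, -0.15, 0, 0, 0], [0, 0, -0.3, 0, 0, 0], [0, 0, -0.3, 0, 0, 0], [0, 0, -0.3, 0, 0, 0], [0, 0, -0.3, 0, 0, 0], [0, 0, -0.3, 0, 0, 0], [0, 0, -0.3, 0, 0, 0], [0, 0, -0.3, 0, 0, 0], [0, 0, -0.4, 0, 0, 0], [0, 0, -0.5, 0, 0, 0], [0, 0, -0.5, 0, 0, 0], [0, 0, -0.5, 0, 0, 0], [0, 0, -0.5, 0, 0, 0], [0, 0, -0.5, 0, 0, 0], [0, 0, -0.5, 0, 0, 0], [0, 0, 0, 0, 0, 0]],
  ],
)

```text
t: 35.05
eef_pos: [0.5316, -0.063, 0.1842]
ee_rot: [2.341, 2.091, 0.005]
wrist_force: [1.0, -0.4, -0.2]
opening: 0.0492
finger_force: 25.0
```

step_arm(
  commands=[
    [[0, 0, 0, 0, 0, 1], [0, 0, 0, 0, 0, 1], [0, 0, 0, 0, 0, 1], [0, 0, 0, 0, 0, 1], [0, 0, 0, 0, 0, 1], [0, 0, 0, 0, 0, 1], [0, 0, 0, 0, 0, 1], [0, 0, 0, 0, 0, 1], [0, 0, 0, 0, 0, 1], [0, 0, 0, 0, 0, 1], [0, 0, 0, 0, 0, 1], [0, 0, 0, 0, 0, 1], [0, 0, 0, 0, 0, 1], [0, 0, 0, 0, 0, 1], [0, 0, 0, 0, 0, 0], [0, 0, 0, 0, 0, 0]],
  ],
)

```text
t: 36.38
eef_pos: [0.5302, -0.0626, 0.1809]
ee_rot: [3.096, 0.533, -0.001]
wrist_force: [-0.4, 1.0, -0.8]
opening: 0.0489
finger_force: 25.0
```

```bash
python3 - <<'E'
from h import *
go(.487,.1805,.042,-1.236)
E
```

```text
pos [ 0.5302 -0.0626  0.1809] yaw -1.23 q7 -0.842 open 0.0489 tilt [-0.0006 -0.0004]
  shift units [ 1.36 -8.12  4.63]
  turn units (tool z) 0.08
```

step_arm(
  commands=[
    [[0.124, -0.738, 0, 0, 0, 0], [0.124, -0.738, 0, 0, 0, 0], [0.124, -0.738, 0, 0, 0, 0], [0.124, -0.738, 0, 0, 0, 0], [0.124, -0.738, 0, 0, 0, 0], [0.124, -0.738, 0, 0, 0, 0], [0.124, -0.738, 0, 0, 0, 0], [0.124, -0.738, 0, 0, 0, 0], [0.124, -0.738, 0, 0, 0, 0], [0.124, -0.738, 0, 0, 0, 0], [0.124, -0.738, 0, 0, 0, 0], [0, 0, 0, 0, 0, 0], [0, 0, 0, 0, 0, 0]],
  ],
)

```text
t: 37.47
eef_pos: [0.4879, 0.1816, 0.181]
ee_rot: [3.095, 0.536, -0.0]
wrist_force: [0.2, -0.5, -1.0]
opening: 0.0491
finger_force: 25.0
```

step_arm(
  commands=[
    [[0, 0, 0.5, 0, 0, 0], [0, 0, 0.5, 0, 0, 0], [0, 0, 0.5, 0, 0, 0], [0, 0, 0.5, 0, 0, 0], [0, 0, 0.5, 0, 0, 0], [0, 0, 0.5, 0, 0, 0], [0, 0, 0.5, 0, 0, 0], [0, 0, 0.5, 0, 0, 0], [0, 0, 0.4, 0, 0, 0], [0, 0, 0.2, 0, 0, 0], [0, 0, 0, 0, 0, 0]],
  ],
)

```text
t: 38.38
eef_pos: [0.488, 0.1792, 0.0423]
ee_rot: [3.096, 0.528, -0.003]
wrist_force: [0.5, -0.3, 0.2]
opening: 0.0493
finger_force: 25.0
```

step_arm(
  commands=[
    [[0, 0, 0, 0, 0, 0], [0, 0, 0, 0, 0, 0], [0, 0, 0, 0, 0, 0], [0, 0, 0, 0, 0, 0], [0, 0, -0.4, 0, 0, 0], [0, 0, -0.5, 0, 0, 0], [0, 0, -0.6, 0, 0, 0], [0, 0, -0.6, 0, 0, 0], [0, 0, -0.6, 0, 0, 0], [0, 0, -0.6, 0, 0, 0], [0, 0, -0.6, 0, 0, 0], [0, 0, -0.6, 0, 0, 0], [0, 0, -0.6, 0, 0, 0], [0, 0, -0.6, 0, 0, 0], [0, 0, 0, 0, 0, 0]],
  ],
  jaw=0.4,
)

```text
t: 39.63
eef_pos: [0.4896, 0.181, 0.2175]
ee_rot: [-3.095, -0.529, -0.007]
wrist_force: [0.7, -0.4, 0.4]
opening: 0.065
finger_force: 0.0
```

```bash
python3 - <<'E'
from h import *
w=get("wrist");save(w,"w6.png")
t=get("top");h=cv2.cvtColor(t["image"],cv2.COLOR_RGB2HSV)
b=blobs(t,(h[...,1]<60)&(h[...,2]>150),(258,150,370,230));print(b)
for c,a in b: print(a,onz(t,*c,.015))
go(.634,-.203,.21,-1.236)
E
```

```text
[([356.3, 151.6], 99), ([259.0, 157.5], 10), ([313.7, 169.2], 162), ([272.8, 215.9], 42), ([298.7, 218.2], 43), ([324.2, 220.4], 43)]
99 [ 0.7271 -0.3293  0.015 ]
10 [ 0.7124 -0.0235  0.015 ]
162 [ 0.6721 -0.1926  0.015 ]
42 [ 0.5281 -0.0613  0.015 ]
43 [ 0.5197 -0.1396  0.015 ]
43 [ 0.5117 -0.2166  0.015 ]
pos [0.4883 0.181  0.2148] yaw -1.232 q7 -1.33 open 0.0646 tilt [0.0014 0.0013]
  shift units [ 0.33 13.69  0.15]
  turn units (tool z) 0.05
```

View pics/w6.png

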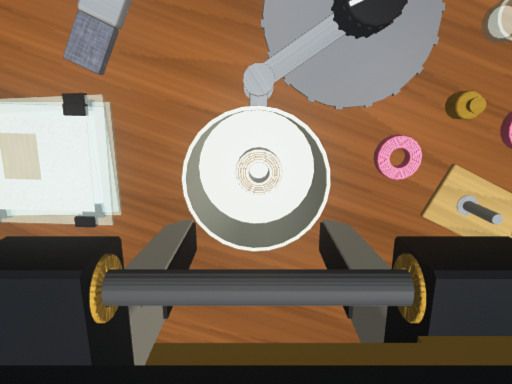

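Both rolls are stacked in the tub centre (258,170); the loose roll has been shifted to about (0.672,-0.193).

step_arm(
  commands=[
    [[0.087, 0.728, 0, 0, 0, 0], [0.087, 0.728, 0, 0, 0, 0], [0.087, 0.728, 0, 0, 0, 0], [0.087, 0.728, 0, 0, 0, 0], [0.087, 0.728, 0, 0, 0, 0], [0.087, 0.728, 0, 0, 0, 0], [0.087, 0.728, 0, 0, 0, 0], [0.087, 0.728, 0, 0, 0, 0], [0.087, 0.728, 0, 0, 0, 0], [0.087, 0.728, 0, 0, 0, 0], [0.087, 0.728, 0, 0, 0, 0], [0.087, 0.728, 0, 0, 0, 0], [0.087, 0.728, 0, 0, 0, 0], [0.087, 0.728, 0, 0, 0, 0], [0.087, 0.728, 0, 0, 0, 0], [0.087, 0.728, 0, 0, 0, 0], [0.087, 0.728, 0, 0, 0, 0], [0.087, 0.728, 0, 0, 0, 0], [0.087, 0.728, 0, 0, 0, 0], [0, 0, 0, 0, 0, 0]],
  ],
  jaw=1,
)

```text
t: 41.4
eef_pos: [0.6729, -0.1991, 0.2128]
ee_rot: [3.096, 0.522, -0.002]
wrist_force: [-1.0, 0.2, -0.4]
opening: 0.0936
finger_force: 0.0
```

step_arm(
  commands=[
    [[0, 0, 0, 0, 0, 0], [0, 0, 0, 0, 0, 0], [0, 0, 0, 0, 0, 0]],
  ],
)

```text
t: 41.65
eef_pos: [0.6723, -0.193, 0.2135]
ee_rot: [-3.095, -0.53, 0.001]
wrist_force: [-0.4, -0.2, 0.1]
opening: 0.093
finger_force: 0.0
```

```bash
python3 - <<'E'
from h import *
go(.672,-.193,.008,-1.236)
w=get("wrist");h=cv2.cvtColor(w["image"],cv2.COLOR_RGB2HSV)
b=blobs(w,((h[...,1]<60)&(h[...,2]>130)),(190,120,330,260),200);print(b,proj(w,(.672,-.193,.015)))
for c,a in b: print(onz(w,*c,.015))
t=get("top");h=cv2.cvtColor(t["image"],cv2.COLOR_RGB2HSV)
print(blobs(t,(h[...,1]<60)&(h[...,2]>150),(300,150,340,200)))
E
```

```text
pos [ 0.6723 -0.193   0.2135] yaw -1.231 q7 -0.691 open 0.093 tilt [-0.0011  0.0011]
  shift units [-0.    0.01  6.85]
  turn units (tool z) 0.06
[([258.7, 167.2], 1299)] [257.1 169.4]
[ 0.6749 -0.1939  0.015 ]
[([322.3, 176.8], 1634)]
```

step_arm(
  commands=[
    [[0.04, 0, 0.5, 0, 0, 0], [0, 0, 0.6, 0, 0, 0], [0, 0, 0.6, 0, 0, 0], [0, 0, 0.6, 0, 0, 0], [0, 0, 0.6, 0, 0, 0], [0, 0, 0.6, 0, 0, 0], [0, 0, 0.6, 0, 0, 0], [0, 0, 0.6, 0, 0, 0], [0, 0, 0.6, 0, 0, 0], [0, 0, 0.6, 0, 0, 0], [0, 0, 0.4, 0, 0, 0], [0, 0, 0.3, 0, 0, 0], [0, 0, 0.15, 0, 0, 0], [0, 0, 0.1, 0, 0, 0], [0, 0, 0, 0, 0, 0]],
  ],
)

```text
t: 43.0
eef_pos: [0.674, -0.194, 0.0088]
ee_rot: [3.097, 0.529, 0.0]
wrist_force: [0.4, 0.3, -0.8]
opening: 0.0932
finger_force: 0.0
```

step_arm(
  commands=[
    [[0, 0, 0, 0, 0, 0], [0, 0, 0, 0, 0, 0], [0, 0, 0, 0, 0, 0], [0, 0, 0, 0, 0, 0], [0, 0, 0, 0, 0, 0], [0, 0, 0, 0, 0, 0], [0, 0, 0, 0, 0, 0], [0, 0, 0, 0, 0, 0], [0, 0, 0, 0, 0, 0], [0, 0, 0, 0, 0, 0]],
  ],
  jaw=-1,
  newtons=25,
)

```text
t: 43.83
eef_pos: [0.6739, -0.1941, 0.0089]
ee_rot: [3.097, 0.529, 0.0]
wrist_force: [-0.7, 0.1, 1.0]
opening: 0.0491
finger_force: 25.0
```

step_arm(
  commands=[
    [[0, 0, -0.2, 0, 0, 0], [0, 0, -0.4, 0, 0, 0], [0, 0, -0.5, 0, 0, 0], [0, 0, -0.5, 0, 0, 0], [0, 0, -0.5, 0, 0, 0], [0, 0, -0.5, 0, 0, 0], [0, 0, -0.5, 0, 0, 0], [0, 0, -0.5, 0, 0, 0], [0, 0, -0.5, 0, 0, 0], [0, 0, -0.5, 0, 0, 0], [0, 0, -0.5, 0, 0, 0], [0, 0, -0.5, 0, 0, 0], [0, 0, -0.4, 0, 0, 0], [0, 0, -0.2, 0, 0, 0], [0, 0, 0, 0, 0, 0], [0, 0, 0, 0, 0, 0]],
  ],
)

```text
t: 45.17
eef_pos: [0.6738, -0.1939, 0.195]
ee_rot: [-3.097, -0.529, -0.001]
wrist_force: [0.5, -0.0, -0.1]
opening: 0.0493
finger_force: 25.0
```

```bash
python3 - <<'E'
from h import *
go(.487,.1805,.058,-1.236)
E
```

```text
pos [ 0.6738 -0.1939  0.195 ] yaw -1.232 q7 -0.68 open 0.0493 tilt [0.0004 0.0001]
  shift units [ -1.73 -13.84   4.57]
  turn units (tool z) 0.04
```

step_arm(
  commands=[
    [[-0.091, -0.728, 0, 0, 0, 0], [-0.091, -0.728, 0, 0, 0, 0], [-0.091, -0.728, 0, 0, 0, 0], [-0.091, -0.728, 0, 0, 0, 0], [-0.091, -0.728, 0, 0, 0, 0], [-0.091, -0.728, 0, 0, 0, 0], [-0.091, -0.728, 0, 0, 0, 0], [-0.091, -0.728, 0, 0, 0, 0], [-0.091, -0.728, 0, 0, 0, 0], [-0.091, -0.728, 0, 0, 0, 0], [-0.091, -0.728, 0, 0, 0, 0], [-0.091, -0.728, 0, 0, 0, 0], [-0.091, -0.728, 0, 0, 0, 0], [-0.091, -0.728, 0, 0, 0, 0], [-0.091, -0.728, 0, 0, 0, 0], [-0.091, -0.728, 0, 0, 0, 0], [-0.091, -0.728, 0, 0, 0, 0], [-0.091, -0.728, 0, 0, 0, 0], [-0.091, -0.728, 0, 0, 0, 0], [0, 0, 0, 0, 0, 0]],
  ],
)

```text
t: 46.83
eef_pos: [0.4847, 0.184, 0.1936]
ee_rot: [-3.095, -0.537, 0.005]
wrist_force: [-0.7, 0.3, -0.9]
opening: 0.0493
finger_force: 25.0
```

step_arm(
  commands=[
    [[0, 0, 0, 0, 0, 0], [0, 0, 0, 0, 0, 0], [0, 0, 0, 0, 0, 0]],
  ],
)

```text
t: 47.08
eef_pos: [0.4875, 0.1792, 0.1946]
ee_rot: [3.096, 0.527, -0.0]
wrist_force: [-0.6, 0.6, -0.8]
opening: 0.0491
finger_force: 25.0
```

```bash
python3 - <<'E'
from h import *
go(.487,.1805,.058,-1.236)
E
```

```text
pos [0.4875 0.1792 0.1946] yaw -1.234 q7 -1.291 open 0.0491 tilt [-0.0001 -0.0007]
  shift units [ 0.   -0.05  4.55]
  turn units (tool z) 0.03
```

step_arm(
  commands=[
    [[0, -0.05, 0.5, 0, 0, 0], [0, 0, 0.5, 0, 0, 0], [0, 0, 0.5, 0, 0, 0], [0, 0, 0.5, 0, 0, 0], [0, 0, 0.5, 0, 0, 0], [0, 0, 0.5, 0, 0, 0], [0, 0, 0.5, 0, 0, 0], [0, 0, 0.5, 0, 0, 0], [0, 0, 0.4, 0, 0, 0], [0, 0, 0.15, 0, 0, 0], [0, 0, 0, 0, 0, 0], [0, 0, 0, 0, 0, 0]],
  ],
)

```text
t: 48.08
eef_pos: [0.4871, 0.1809, 0.0584]
ee_rot: [3.097, 0.527, -0.0]
wrist_force: [0.0, -0.5, 0.0]
opening: 0.0492
finger_force: 25.0
```

step_arm(
  commands=[
    [[0, 0, 0, 0, 0, 0], [0, 0, 0, 0, 0, 0], [0, 0, 0, 0, 0, 0], [0, 0, 0, 0, 0, 0], [0, 0, -0.4, 0, 0, 0], [0, 0, -0.5, 0, 0, 0], [0, 0, -0.6, 0, 0, 0], [0, 0, -0.6, 0, 0, 0], [0, 0, -0.6, 0, 0, 0], [0, 0, -0.6, 0, 0, 0], [0, 0, -0.6, 0, 0, 0], [0, 0, -0.6, 0, 0, 0], [0, 0, -0.6, 0, 0, 0], [0, 0, 0, 0, 0, 0], [0, 0, 0, 0, 0, 0]],
  ],
  jaw=0.4,
)

```text
t: 49.33
eef_pos: [0.4869, 0.1821, 0.212]
ee_rot: [-3.096, -0.529, -0.003]
wrist_force: [-0.7, -0.4, -0.3]
opening: 0.0651
finger_force: 0.0
```

```bash
python3 - <<'E'
from h import *
w=get("wrist");save(w,"w7.png")
go(.6447,.1557,.215,-.05)
E
```

```text
pos [0.4865 0.1819 0.2112] yaw -1.232 q7 -1.308 open 0.0651 tilt [0.0003 0.0006]
  shift units [ 4.68  2.58 -0.13]
  turn units (tool z) -14.77
```

View pics/w7.png

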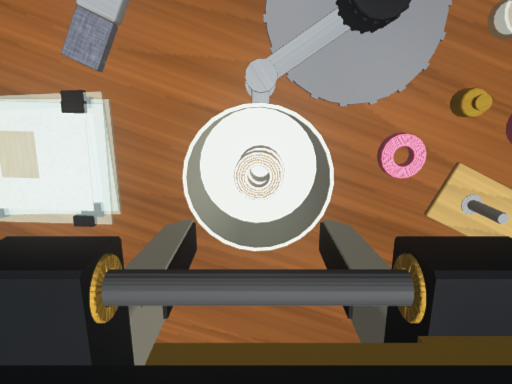

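All three rolls stacked in the tub (258,173). Next, fetch the cap.

step_arm(
  commands=[
    [[0.52, 0.287, 0, 0, 0, 0], [0.52, 0.287, 0, 0, 0, 0], [0.52, 0.287, 0, 0, 0, 0], [0.52, 0.287, 0, 0, 0, 0], [0.52, 0.287, 0, 0, 0, 0], [0.52, 0.287, 0, 0, 0, 0], [0.52, 0.287, 0, 0, 0, 0], [0.52, 0.287, 0, 0, 0, 0], [0.52, 0.287, 0, 0, 0, 0], [0, 0, 0, 0, 0, 0]],
  ],
  jaw=1,
)

```text
t: 50.22
eef_pos: [0.6471, 0.1539, 0.2096]
ee_rot: [3.096, 0.526, -0.0]
wrist_force: [0.2, 0.1, 0.0]
opening: 0.0929
finger_force: 0.0
```

step_arm(
  commands=[
    [[0, 0, 0, 0, 0, -1], [0, 0, 0, 0, 0, -1], [0, 0, 0, 0, 0, -1], [0, 0, 0, 0, 0, -1], [0, 0, 0, 0, 0, -1], [0, 0, 0, 0, 0, -1], [0, 0, 0, 0, 0, -1], [0, 0, 0, 0, 0, -1], [0, 0, 0, 0, 0, -1], [0, 0, 0, 0, 0, -1], [0, 0, 0, 0, 0, -1], [0, 0, 0, 0, 0, -1], [0, 0, 0, 0, 0, -1], [0, 0, 0, 0, 0, -1]],
  ],
)

```text
t: 51.38
eef_pos: [0.6435, 0.1553, 0.21]
ee_rot: [-2.337, -2.097, 0.003]
wrist_force: [-0.0, -1.0, 0.4]
opening: 0.093
finger_force: 0.0
```

step_arm(
  commands=[
    [[0, 0, 0, 0, 0, -1], [0, 0, 0, 0, 0, -1], [0, 0, 0, 0, 0, -1], [0, 0, 0, 0, 0, -1], [0, 0, 0, 0, 0, -1], [0, 0, 0, 0, 0, -1], [0, 0, 0, 0, 0, -1], [0, 0, 0, 0, 0, -1], [0, 0, 0, 0, 0, -1], [0, 0, 0, 0, 0, -1], [0, 0, 0, 0, 0, -1], [0, 0, 0, 0, 0, -1], [0, 0, 0, 0, 0, -1], [0, 0, 0, 0, 0, 0], [0, 0, 0, 0, 0, 0]],
  ],
)

```text
t: 52.63
eef_pos: [0.6439, 0.1551, 0.2103]
ee_rot: [-0.996, -2.978, 0.001]
wrist_force: [-0.3, -0.5, 0.7]
opening: 0.0935
finger_force: 0.0
```

```bash
python3 - <<'E'
from h import *
w=get("wrist");b=blobs(w,w["image"].max(2)<60,(200,140,320,232),300)
for c,a in b:print(c,a,onz(w,*c,.142))
go(.6450,.1557,.117)
E
```

```text
[258.8, 199.2] 2773 [0.6448 0.1562 0.142 ]
pos [0.6441 0.1551 0.2106] yaw 0.925 q7 0.564 open 0.0927 tilt [-0.0013  0.    ]
  shift units [-0.02  0.04  3.12]
```

step_arm(
  commands=[
    [[-0.02, 0.04, 0.4, 0, 0, 0], [0, 0, 0.5, 0, 0, 0], [0, 0, 0.5, 0, 0, 0], [0, 0, 0.5, 0, 0, 0], [0, 0, 0.5, 0, 0, 0], [0, 0, 0.4, 0, 0, 0], [0, 0, 0.22, 0, 0, 0], [0, 0, 0.1, 0, 0, 0], [0, 0, 0, 0, 0, 0]],
  ],
)

```text
t: 53.43
eef_pos: [0.6458, 0.1557, 0.1169]
ee_rot: [-0.993, -2.98, 0.001]
wrist_force: [0.6, -0.6, 0.4]
opening: 0.0932
finger_force: 0.0
```

step_arm(
  commands=[
    [[0, 0, 0, 0, 0, 0], [0, 0, 0, 0, 0, 0], [0, 0, 0, 0, 0, 0], [0, 0, 0, 0, 0, 0], [0, 0, 0, 0, 0, 0], [0, 0, 0, 0, 0, 0], [0, 0, 0, 0, 0, 0], [0, 0, 0, 0, 0, 0], [0, 0, 0, 0, 0, 0], [0, 0, 0, 0, 0, 0]],
  ],
  jaw=-1,
  newtons=30,
)

```text
t: 54.27
eef_pos: [0.6461, 0.1556, 0.1177]
ee_rot: [0.993, 2.98, -0.0]
wrist_force: [-1.0, -0.3, 2.2]
opening: 0.042
finger_force: 30.0
```

```bash
python3 - <<'E'
from h import *
go(.575,.211,.117)
s=env.get_state();print(np.round(s["wrist_force"],1))
# clockwise row step about hinge, 0.08 rad, in tool frame
M=R.from_rotvec(s["ee_rot"]).as_matrix();p=s["eef_pos"];h=np.array([.575,.211]);r=p[:2]-h;print(np.linalg.norm(r))
r=r/np.linalg.norm(r)*.0905
c,sn=np.cos(-.08),np.sin(-.08);d=np.array([[c,-sn],[sn,c]])@r-r
print(np.round(M.T@np.r_[d,0]/.03,3))
a=np.arctan2(*r[::-1])-np.arctan2(.1805-.211,.4873-.575);print(a, a%(2*np.pi))
E
```

```text
pos [0.6461 0.1556 0.1177] yaw 0.928 q7 0.554 open 0.042 tilt [ 0.0001 -0.0001]
  shift units [3.   0.05 0.02]
[-1.  -0.3  2.2]
0.09013185883410671
[ 0.014 -0.241  0.   ]
2.145322953263502 2.145322953263502
```

step_arm(
  commands=[
    [[0.014, -0.241, 0, 0, 0, 1], [0.014, -0.241, 0, 0, 0, 1], [0.014, -0.241, 0, 0, 0, 1], [0.014, -0.241, 0, 0, 0, 1], [0.014, -0.241, 0, 0, 0, 1], [0.014, -0.241, 0, 0, 0, 1], [0.014, -0.241, 0, 0, 0, 1], [0.014, -0.241, 0, 0, 0, 1], [0.014, -0.241, 0, 0, 0, 1], [0.014, -0.241, 0, 0, 0, 1], [0.014, -0.241, 0, 0, 0, 1], [0.014, -0.241, 0, 0, 0, 1], [0.014, -0.241, 0, 0, 0, 1], [0.014, -0.241, 0, 0, 0, 1], [0, 0, 0, 0, 0, 0]],
  ],
)

```text
t: 55.52
eef_pos: [0.5546, 0.1213, 0.1176]
ee_rot: [2.43, 1.99, -0.003]
wrist_force: [-1.8, -4.9, 2.8]
opening: 0.0415
finger_force: 30.0
```

step_arm(
  commands=[
    [[0.014, -0.241, 0, 0, 0, 1], [0.014, -0.241, 0, 0, 0, 1], [0.014, -0.241, 0, 0, 0, 1], [0.014, -0.241, 0, 0, 0, 1], [0.014, -0.241, 0, 0, 0, 1], [0.014, -0.241, 0, 0, 0, 1], [0.014, -0.241, 0, 0, 0, 1], [0.014, -0.241, 0, 0, 0, 1], [0.014, -0.241, 0, 0, 0, 1], [0.014, -0.241, 0, 0, 0, 1], [0, 0, 0, 0, 0, 0]],
  ],
)

```text
t: 56.43
eef_pos: [0.4959, 0.1629, 0.1175]
ee_rot: [3.013, 0.888, -0.005]
wrist_force: [-4.4, -4.7, 7.0]
opening: 0.0413
finger_force: 30.0
```

```bash
python3 - <<'E'
from h import *
go(.4873,.1805,.117)
s=env.get_state();print(np.round(s["wrist_force"],1),np.round(s["ft_torque"],2),np.round(s["joint_positions"],2))
p=s["eef_pos"];print(np.hypot(p[0]-.575,p[1]-.211))
E
```

```text
pos [0.4959 0.1629 0.1175] yaw -0.998 q7 -0.875 open 0.0413 tilt [-0.0027 -0.0011]
  shift units [ 0.08 -0.65  0.02]
[-4.4 -4.7  7. ] [-1.48  1.13 -0.39] [-0.76  0.56  0.49  2.17 -0.52  0.53 -0.88]
0.09256565542237252
```

step_arm(
  commands=[
    [[0.014, -0.241, 0, 0, 0, 1], [0.014, -0.241, 0, 0, 0, 1], [0.014, -0.241, 0, 0, 0, 1], [0, -0.12, 0, 0, 0, 0], [0, 0, 0, 0, 0, 0], [0, 0, 0, 0, 0, 0]],
  ],
)

```text
t: 56.93
eef_pos: [0.487, 0.1825, 0.1177]
ee_rot: [3.094, 0.523, -0.002]
wrist_force: [-1.9, -13.7, 4.1]
opening: 0.0415
finger_force: 30.0
```

```bash
python3 - <<'E'
from h import *
go(.4873,.1805,.117)
s=env.get_state();print(np.round(s["wrist_force"],1),np.round(s["ft_torque"],2),np.round(s["joint_positions"],2))
p=s["eef_pos"];print(np.hypot(p[0]-.575,p[1]-.211))
E
```

```text
pos [0.487  0.1825 0.1177] yaw -1.236 q7 -1.077 open 0.0415 tilt [-0.0003 -0.004 ]
  shift units [-0.01  0.07  0.02]
[ -1.9 -13.7   4.1] [-3.26  0.5  -0.27] [-0.86  0.57  0.57  2.18 -0.59  0.55 -1.08]
0.09248976866004807
```

step_arm(
  commands=[
    [[0, 0.12, 0, 0, 0, 0], [0, 0, 0, 0, 0, 0], [0, 0, 0, 0, 0, 0], [0, 0, 0, 0, 0, 0], [0, 0, 0, 0, 0, 0], [0, 0, 0, 0, 0, 0], [0, 0, 0, 0, 0, 0], [0, 0, 0, 0, 0, 0]],
  ],
  jaw=1,
)

```text
t: 57.6
eef_pos: [0.4887, 0.183, 0.1176]
ee_rot: [-3.097, -0.529, -0.0]
wrist_force: [-0.1, 0.0, 0.6]
opening: 0.09
finger_force: 0.0
```

```bash
python3 - <<'E'
from h import *
go(.4873,.1815,.117)
E
```

```text
pos [0.4887 0.183  0.1176] yaw -1.232 q7 -1.07 open 0.09 tilt [0.     0.0001]
  shift units [-0.06  0.03  0.02]
```

step_arm(
  commands=[
    [[0, 0, 0, 0, 0, -1], [0, 0, 0, 0, 0, -1], [0, 0, 0, 0, 0, -1], [0, 0, 0, 0, 0, -1], [0, 0, 0, 0, 0, -1], [0, 0, 0, 0, 0, -1], [0, 0, 0, 0, 0, -1], [0, 0, 0, 0, 0, -1], [0, 0, 0, 0, 0, -1], [0, 0, 0, 0, 0, -1], [0, 0, 0, 0, 0, -1], [0, 0, 0, 0, 0, -1], [0, 0, 0, 0, 0, -1], [0, 0, 0, 0, 0, -1], [0, 0, 0, 0, 0, -1], [0, 0, 0, 0, 0, -1], [0, 0, 0, 0, 0, -1], [0, 0, 0, 0, 0, -1]],
  ],
)

```text
t: 59.1
eef_pos: [0.4887, 0.1828, 0.1177]
ee_rot: [1.975, 2.443, 0.0]
wrist_force: [0.0, 0.0, 0.3]
opening: 0.0931
finger_force: 0.0
```

step_arm(
  commands=[
    [[0, 0, 0, 0, 0, -1], [0, 0, 0, 0, 0, -1], [0, 0, 0, 0, 0, -1], [0, 0, 0, 0, 0, -1], [0, 0, 0, 0, 0, -1], [0, 0, 0, 0, 0, -1], [0, 0, 0, 0, 0, -1], [0, 0, 0, 0, 0, -1], [0, 0, 0, 0, 0, -1], [0, 0, 0, 0, 0, -1], [0, 0, 0, 0, 0, -1], [0, 0, 0, 0, 0, -1], [0, 0, 0, 0, 0, -1], [0, 0, 0, 0, 0, -1], [0, 0, 0, 0, 0, -1], [0, 0, 0, 0, 0, -1], [0, 0, 0, 0, 0, -1], [0, 0, 0, 0, 0, -1], [0, 0, 0, 0, 0, 0], [0, 0, 0, 0, 0, 0]],
  ],
)

```text
t: 60.77
eef_pos: [0.4887, 0.1826, 0.1176]
ee_rot: [0.116, -3.139, -0.0]
wrist_force: [-0.3, -0.2, 1.0]
opening: 0.0931
finger_force: 0.0
```

```bash
python3 - <<'E'
from h import *
go(.4873,.1815,.117)
s=env.get_state();print(np.round(s["wrist_force"],1),np.round(s["joint_positions"],2))
E
```

```text
pos [0.4887 0.1826 0.1176] yaw 1.645 q7 0.901 open 0.0931 tilt [-0.0001  0.0001]
  shift units [ 0.05 -0.03  0.02]
[-0.3 -0.2  1. ] [-0.28  0.52 -0.27  2.14  0.27  0.51  0.9 ]
```

step_arm(
  commands=[
    [[0.05, -0.03, 0, 0, 0, 0], [0, 0, 0, 0, 0, 0], [0, 0, 0, 0, 0, 0], [0, 0, 0, 0, 0, 0], [0, 0, 0, 0, 0, 0], [0, 0, 0, 0, 0, 0], [0, 0, 0, 0, 0, 0], [0, 0, 0, 0, 0, 0], [0, 0, 0, 0, 0, 0], [0, 0, 0, 0, 0, 0], [0, 0, 0, 0, 0, 0]],
  ],
  jaw=-1,
  newtons=30,
)

```text
t: 61.68
eef_pos: [0.4873, 0.1819, 0.1177]
ee_rot: [-0.12, 3.139, 0.0]
wrist_force: [-0.1, 0.5, 0.1]
opening: 0.0414
finger_force: 30.0
```

step_arm(
  commands=[
    [[0, 0, 0.008, 0, 0, 1], [0, 0, 0.008, 0, 0, 1], [0, 0, 0.008, 0, 0, 1], [0, 0, 0.008, 0, 0, 1], [0, 0, 0.008, 0, 0, 1], [0, 0, 0.008, 0, 0, 1], [0, 0, 0.008, 0, 0, 1], [0, 0, 0.008, 0, 0, 1], [0, 0, 0.008, 0, 0, 1], [0, 0, 0.008, 0, 0, 1], [0, 0, 0.008, 0, 0, 1], [0, 0, 0.008, 0, 0, 1], [0, 0, 0.008, 0, 0, 1], [0, 0, 0.008, 0, 0, 1], [0, 0, 0.008, 0, 0, 1], [0, 0, 0.008, 0, 0, 1], [0, 0, 0, 0, 0, 0]],
  ],
)

```text
t: 63.1
eef_pos: [0.4874, 0.1821, 0.1138]
ee_rot: [1.782, 2.587, 0.001]
wrist_force: [1.0, 0.9, 0.5]
opening: 0.0416
finger_force: 30.0
```

```bash
python3 - <<'E'
from h import *
go(.4873,.1815,.117)
s=env.get_state();print(np.round(s["wrist_force"],1),np.round(s["ft_torque"],2),np.round(s["joint_positions"],2))
E
```

```text
pos [0.4874 0.1821 0.1138] yaw 0.364 q7 0.013 open 0.0416 tilt [0.0005 0.0001]
  shift units [-0.02 -0.01 -0.11]
[1.  0.9 0.5] [ 0.09 -0.02 -0.11] [-0.54  0.51  0.1   2.16 -0.11  0.47  0.01]
```

step_arm(
  commands=[
    [[0, 0, 0.008, 0, 0, 1], [0, 0, 0.008, 0, 0, 1], [0, 0, 0.008, 0, 0, 1], [0, 0, 0.008, 0, 0, 1], [0, 0, 0.008, 0, 0, 1], [0, 0, 0.008, 0, 0, 1], [0, 0, 0.008, 0, 0, 1], [0, 0, 0.008, 0, 0, 1], [0, 0, 0.008, 0, 0, 1], [0, 0, 0.008, 0, 0, 1], [0, 0, 0.008, 0, 0, 1], [0, 0, 0.008, 0, 0, 1], [0, 0, 0.008, 0, 0, 1], [0, 0, 0.008, 0, 0, 1], [0, 0, 0.008, 0, 0, 1], [0, 0, 0.008, 0, 0, 1], [0, 0, 0.008, 0, 0, 1], [0, 0, 0.008, 0, 0, 1], [0, 0, 0.008, 0, 0, 1], [0, 0, 0, 0, 0, 0]],
  ],
)

```text
t: 64.77
eef_pos: [0.4878, 0.182, 0.1092]
ee_rot: [3.073, 0.651, 0.001]
wrist_force: [1.7, 0.2, 0.8]
opening: 0.0415
finger_force: 30.0
```

step_arm(
  commands=[
    [[0, 0, 0.008, 0, 0, 1], [0, 0, 0.008, 0, 0, 1], [0, 0, 0, 0, 0, 1], [0, 0, 0, 0, 0, 0]],
  ],
)

```text
t: 65.1
eef_pos: [0.4877, 0.1821, 0.1087]
ee_rot: [3.128, 0.284, 0.001]
wrist_force: [1.8, 1.2, -1.1]
opening: 0.0417
finger_force: 30.0
```

```bash
python3 - <<'E'
from h import *
go(.4873,.1815,.117)
s=env.get_state();print(np.round(s["wrist_force"],1),np.round(s["ft_torque"],2),np.round(s["joint_positions"],2))
E
```

```text
pos [0.4877 0.1821 0.1087] yaw -1.39 q7 -1.158 open 0.0417 tilt [ 0.0006 -0.0004]
  shift units [-0.02  0.02 -0.28]
[ 1.8  1.2 -1.1] [ 0.39 -0.38  0.62] [-0.87  0.6   0.6   2.19 -0.66  0.54 -1.16]
```

step_arm(
  commands=[
    [[0, 0, 0, 0, 0, 1], [0, 0, 0, 0, 0, 1], [0, 0, 0, 0, 0, 0]],
  ],
)

```text
t: 65.35
eef_pos: [0.4867, 0.1819, 0.1087]
ee_rot: [3.141, 0.035, -0.002]
wrist_force: [-1.4, 0.7, 3.7]
opening: 0.0415
finger_force: 30.0
```

```bash
python3 - <<'E'
from h import *
s=env.get_state();print(np.round(s["wrist_force"],1),np.round(s["ft_torque"],2));go(.4875,.182,.23)
E
```

```text
[-1.4  0.7  3.7] [0.25 0.44 0.83]
pos [0.4867 0.1819 0.1087] yaw -1.549 q7 -1.268 open 0.0415 tilt [-0.0013 -0.0004]
  shift units [ 0.02 -0.   -4.04]
```

step_arm(
  commands=[
    [[0, 0, 0, 0, 0, 0], [0, 0, 0, 0, 0, 0], [0, 0, 0, 0, 0, 0], [0, 0, 0, 0, 0, 0], [0, 0, 0, 0, 0, 0], [0, 0, 0, 0, 0, 0], [0, 0, 0, 0, 0, 0], [0, 0, -0.3, 0, 0, 0], [0, 0, -0.5, 0, 0, 0], [0, 0, -0.5, 0, 0, 0], [0, 0, -0.5, 0, 0, 0], [0, 0, -0.5, 0, 0, 0], [0, 0, -0.5, 0, 0, 0], [0, 0, -0.5, 0, 0, 0], [0, 0, -0.5, 0, 0, 0], [0, 0, 0, 0, 0, 0], [0, 0, 0, 0, 0, 0]],
  ],
  jaw=1,
)

```text
t: 66.77
eef_pos: [0.4874, 0.1821, 0.2236]
ee_rot: [-3.14, -0.029, -0.002]
wrist_force: [-0.2, -0.2, -0.3]
opening: 0.0929
finger_force: 0.0
```

```bash
python3 - <<'E'
from h import *
w=get("wrist");save(w,"w8.png");go(.4875,.182,.23)
E
```

```text
pos [0.487  0.182  0.2229] yaw -1.552 q7 -1.45 open 0.0932 tilt [0.0002 0.0005]
  shift units [ 0.02  0.   -0.24]
```

View pics/w8.png

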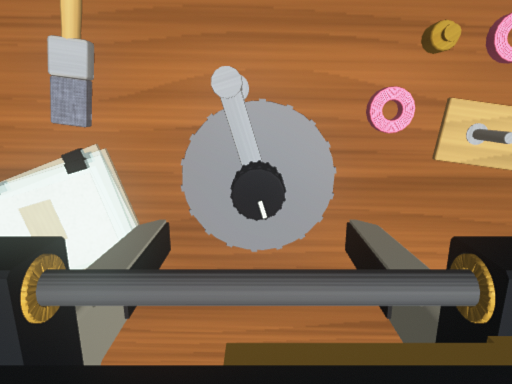

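The index mark (263,209) again points exactly away from the arm, as at the start: the cap is home and tight, and the gripper is clear.

```bash
python3 -c "
from cell import env
print(env.hand_in())"
```

```text
the job is handed in; nothing more can be done
None
```

I put all three tape rolls (two from the rack, one loose; spindle 2 was empty) in the tub, swung the cap home and screwed it down tight, and handed the job in; the hand-in returned no verdict.

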